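# Meter two limes from the slide-gate hopper

### The arm

A 6-joint arm with a two-finger parallel gripper is mounted at the origin on the work surface. World frame = base frame: x ahead of the robot, y to its left, z up, the work surface at z = 0. Lengths are in m, angles in degrees, forces in N, time in s.
With the tool pointing down it reaches from about 0.225 to 0.875 m from the base axis. Payload 3.4 kg.
Tool frame: the origin (TCP) lies midway between the tips of the shut fingers; the grasp point (between the pads) lies behind it (arm.grasp_offset is the z of the grasp point in the tool frame, in m); z points along the fingers, y is the direction in which the jaws open and shut (so a half turn about z gives the same grasp; the last joint's range is limited). The gripper opens to 85 mm and grips with 20 to 120 N. Pads are 22 mm wide; open, the fingers measure 114 mm over their backs; the gripper's body (76 mm by 85 mm) begins 54 mm behind the grasp point. The pads swing forward as they close: fully open they stand 13 mm farther back than shut.
Start: joints at [-75.516, 15.808, 86.224, -0, 77.962, -6.933], TCP at [0.21, -0.535, 0.231] pointing down, gripper open.
Joint ranges: [-165.64, 165.64], [-43.16, 119.46], [12.63, 154.43], [-67.54, 247.53], [6.08, 155.33], [-154.97, 154.97]. Speed limits (degrees/s): [147.25, 147.25, 180, 180, 180, 180].

### API

Orientations are given as a 3x3 rotation matrix whose columns are the frame's x, y, z axes.
In Python, from plant import sensors, imaging, order, arm gives the robot as it stands.
- The arm moves only by the tool servo_tool, never from a script. Its argument "steps" is a list of rows, each a list of 5 numbers: the shift along the tool's x, y, z each as a share of 0.8 m, from -1 to 1, then the turn about the tool's z as a share of 1.5 rad, from -1 to 1, then the opening, from -1 (shut) to 1 (fully open). In form: [[dx, dy, dz, spin, jaw], ...]. A call has 1 to 12 rows; each row shifts and turns the commanded pose from where the row before left it, along the tool's axes as they then stand; what a row does not reach is not made up. A row lasts 1/12 s, in which the tool goes at most 41.7 mm and 7.16 degrees, less where a joint would pass 70% of its speed; a pose out of reach is approached as far as the arm can. A call with a number of a shift or a turn outside -1 to 1 is refused whole. A call with a gripper value outside its range is refused whole. The fingers move at their own pace and stop on an object; "grip_force" is the grip in N (left out, the last holds). Time passes only in rows, so rows that do not move let the fingers close. It gives the time, the measured TCP pose, the force and the opening at its end, in the units of the state.
- sensors.get_state(): the state, without advancing time (a new reading comes with each control period).
- imaging.read_camera(name): name is "scene" or "top"; returns a dict with "frame" (384x512x3 uint8, red, green, blue), "intrinsics" (3x3 intrinsics, pixels), "k1" (the pictures are not rectified: a ray, as slopes to the right and down, at radius r is drawn at 1 + k1 r^2 times it, then the intrinsics apply), "extrinsics" (4x4, takes a point from world to camera coordinates). Camera axes: x right, y up, looking along -z (the intrinsics and any distortion apply to the point x, -y, -z); pixel columns grow to the right and rows downward; lengths in m; the calibration is good to about 2 mm. A picture is of the moment at which its call begins. There is no depth.
- order.sign_off(): hands the job in, once; it reports no verdict.
Trained networks look in the newest picture that a camera, given by its name, has taken for a name from the list of things; names that differ only in an ending like _2 or _b are one class to them, and where a whole thing is asked for, a point or a joint stands for the part that bears it (a point fixed in the world has none). Each returns a list of dicts, best first, with "confidence" (0 to 1); they miss things now and then, are a little off and sometimes report something else, mostly with a low value. They report only what shows in the picture. A call takes as long as a camera call. They do not tell look-alikes from the thing itself.
- imaging.find_in(camera, name): "bbox" ([centre column, centre row, width, height] in pixels, round what is visible of it).
- imaging.silhouettes(camera, name): "region" (384x512 bool, what is visible of it) and "bbox" ([centre column, centre row, width, height] in pixels, round what is visible of it).
- imaging.tip_of(camera, name): "uv" ([column, row] in pixels: a listed point, or the origin of a listed thing).
The state is a dict: "clock": time; "qpos": joint angles; "qd": joint speeds; "joint_efforts": joint torques, N m; "tool_pos": TCP position; "tcp_rot": TCP orientation; "force": force on the tool from outside, world axes, zero at the start; "moment": the same for the moment, N m; "grip_width": finger opening in m.
Only numpy, scipy, OpenCV 4.12 (cv2) and the standard library are available. Lean on these libraries where they do the work, as an engineer would, in place of code of your own. Each camera call takes 0.05 s, during which the arm holds its last target.

### The job

Set two limes out for squeezing: put the handled steel pan under the dropping end of the lime hopper (the end away from the gate's red grip), draw the bottom gate out just far enough that two of the four limes drop into the pan, and push the gate fully shut so the other two stay in the hopper. Then bring the pan with its two limes onto the green prep mat beside the lime squeezer, so that the whole pan body (the handle may hang over) stands on the mat, and let go. Do not let a lime fall anywhere else, and leave the squeezer, ramekin and pinch bowl where they are.

Things in the scene. Friction and masses are not known exactly. Their poses are not given: they have to be found in the camera images.
- hopper: Fixed countertop lime hopper, steel and clear plastic, open on top. Origin on the counter below the middle of its slot; own x points from its clear front to its back panel, own y along the slot towards the gate's red grip. Outside: x -40..84 mm, y -130..130, z 80 (rail undersides) to 240. It is free below, from the front and both ends, for a pan up to 65 mm high.
- hopper_slot (a point): Middle of the slot's floor, the top of the gate: 90 mm above the hopper's origin. The slot is 52 mm wide (hopper x) and 248 mm long (hopper y -124..124) between upright walls: clear front up to 207 mm, end cheeks up to 240 mm. Four limes lie in it in one row, end to end, on the gate.
- hopper_back (a point): Foot of the front face of the hopper's back panel, at hopper x 78 mm, y 0, z 0. The panel is 200 mm wide (hopper y -100..100) and 240 mm high; it and its foot plate behind (to hopper x 204) are all of the hopper that stands on the counter.
- gate (a joint): Opening of the flat gate under the slot, m: 0 = fully shut (a stop), grows as it is drawn level along the hopper's +y; 0.25 = fully open. About 4 N friction, no spring, stays where left; may start up to 0.01 open. The gap grows from the slot's -y end; a lime drops once the gate's end has passed its middle: lime1 at about 0.05, lime2 0.105, lime3 0.165.
- gate_grip (a point): Middle of the red grip bar on the gate's tongue, outside the hopper's +y end: 202 mm from the hopper's origin along +y when shut, 125 mm high; it moves with the gate. The bar runs along hopper y: 70 mm long, 18 mm wide, 113 to 135 mm high, on two small posts over the tongue (top at 90 mm). Clear all round; pinch it across its width from above.
- outlet (a point): Point on the hopper where the two limes come through: middle of the catching place below the gate, hopper x 0, y -69 mm, z 86 mm. A pan centred 15 to 35 mm in front of it (towards hopper -x) catches both limes and keeps clear of the back panel.
- pan: Loose rectangular stainless pan, 150 mm (own x) by 176 mm (own y), 60 mm high, walls and floor 4 mm, about 0.42 kg empty; a rolled rim 5 mm wide outside. Origin at the middle of its underside. A straight black handle sticks out from the middle of its -x side. It slides easily on the counter.
- pan_handle (a point): Middle of the pan's black handle, at pan x -115 mm, y 0, z 50 mm. The handle runs along the pan's x from -76 to -154 mm, is 20 mm wide (pan y) and 16 mm thick (42 to 58 mm above the counter), free below.
- mat: Thin green prep mat, 1 mm, fixed on the counter, 250 mm (own x) by 270 mm (own y); origin at its middle. So thin that the pan slides onto it without a step.
- lime1: Green lime, 60 mm long (own y), 45 mm thick, about 80 g; origin at its centre. It is number 1 in the row on the gate, counted from the hopper's -y end (the dropping end).
- lime2: Green lime, 60 mm long (own y), 45 mm thick, about 80 g; origin at its centre. It is number 2 in the row on the gate, counted from the hopper's -y end (the dropping end).
- lime3: Green lime, 60 mm long (own y), 45 mm thick, about 80 g; origin at its centre. It is number 3 in the row on the gate, counted from the hopper's -y end (the dropping end).
- lime4: Green lime, 60 mm long (own y), 45 mm thick, about 80 g; origin at its centre. It is number 4 in the row on the gate, counted from the hopper's -y end (the dropping end).
- squeezer: Aluminium hinged lime squeezer lying beside the mat on the mat's +y side, closed: 233 mm long along its own x, 74 mm wide, 57 mm high; origin on the counter near its middle. To be left alone.
- ramekin: Red ceramic ramekin, 90 mm across, 48 mm high; origin under its middle. To be left alone.
- pinch_bowl: Small glass bowl, 84 mm across, 36 mm high; origin under its middle. To be left alone.
There are look-alikes about, which are no part of the job. What is shaped like the lime4 but white is not meant.

How it is judged:
By the outcome, as a careful person would: the job done as asked, in the order asked, and still so for the second after the job is handed in, with the robot touching nothing.
It also fails if it takes over 69 s, if anything falls off the work surface, if the arm or the gripper's body presses on something with over 40 N, if the wrist force passes 120 N, or if a joint passes its speed limit or range.

## Working session

There is one attempt and no reset: what is moved stays moved. The work goes in short steps, Python scripts to look and compute and a tool call to move; the robot and the scene stay as the last step left them, time stands still between calls to the robot, and variables do not carry over. Pictures are saved under pics/ and viewed, and the job is handed in when it is done.

Besides the shell and the picture viewer there is one more tool, called after ">>>" by a JSON object that holds its "fn" and its "kwargs". servo_tool: Moves the arm, as the interface text tells. Its arguments: {"type":"object","properties":{"steps":{"type":"array","items":{"type":"array","items":{"type":"number","minimum":-1,"maximum":1}}},"grip_force":{"type":"number"}},"required":["steps"]}

```bash
mkdir -p pics; ls
python3 - <<'E'
from plant import sensors, imaging, order, arm
import cv2
print({k:v for k,v in sensors.get_state().items()}, arm.grasp_offset)
for c in ("scene","top"):
    r=imaging.read_camera(c)
    cv2.imwrite(f"pics/{c}0.png",cv2.resize(r["frame"][:,:,::-1],(768,576),interpolation=cv2.INTER_CUBIC))
    print(c,r["intrinsics"],r["k1"],r["extrinsics"])
E
```

```text
pics
{'clock': 0.0, 'qpos': array([-7.55143639e+01,  1.58509869e+01,  8.62950561e+01, -1.86001739e-03,
        7.79623317e+01, -6.93310396e+00]), 'qd': array([0.07010659, 0.04718684, 0.09760202, 0.01821883, 0.07059445,
       0.02813254]), 'joint_efforts': array([-5.93475716e-05, -4.16781735e+01, -2.45809472e+01, -2.03191494e-04,
        1.11388150e-02,  1.16901177e-06]), 'tool_pos': array([ 0.20982828, -0.5347843 ,  0.23040737]), 'tcp_rot': array([[ 9.30933990e-01,  3.65187148e-01, -5.03873571e-04],
       [ 3.65187442e-01, -9.30932225e-01,  1.82342285e-03],
       [ 1.96818447e-04, -1.88149461e-03, -9.99998211e-01]]), 'force': array([-0.52004516, -0.30071634, -0.46246416]), 'moment': array([-0.07078953, -0.03205466, -0.0178779 ]), 'grip_width': 0.08501164066525443} -0.0187
scene [[392.94008175   0.         248.74242822]
 [  0.         392.94008175 191.82234481]
 [  0.           0.           1.        ]] -0.07074453101711566 [[-0.03980693  0.99916442 -0.00926652  0.02034759]
 [-0.86692994 -0.02992445  0.49753091  0.47098713]
 [ 0.49683789  0.0278386   0.86739675 -1.78464784]
 [ 0.          0.          0.          1.        ]]
top [[403.61162069   0.         259.15453579]
 [  0.         403.61162069 189.55390169]
 [  0.           0.           1.        ]] 0.038227915351494966 [[ 2.27901817e-04 -9.99969722e-01 -7.77835898e-03 -3.65805440e-03]
 [ 9.96894225e-01 -3.85373020e-04  7.87512325e-02 -5.83290911e-01]
 [-7.87518457e-02 -7.77214869e-03  9.96863953e-01 -1.15584188e+00]
 [ 0.00000000e+00  0.00000000e+00  0.00000000e+00  1.00000000e+00]]
```

View pics/scene0.png

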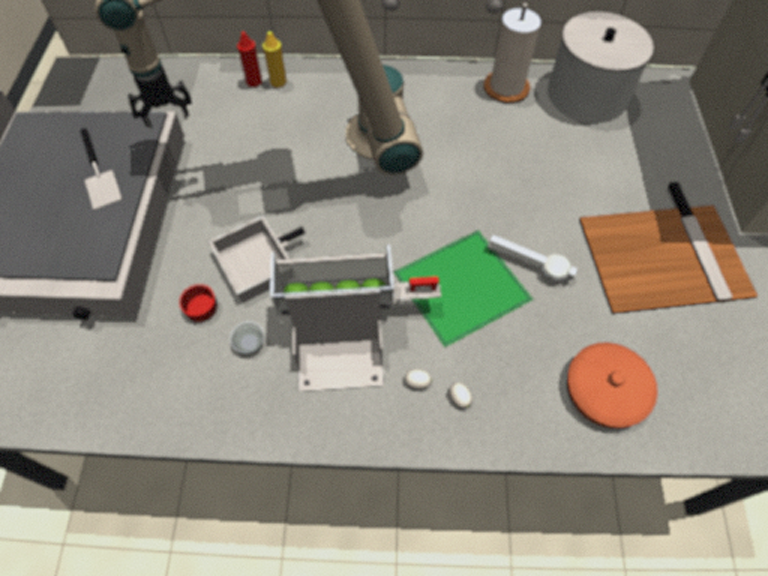

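View pics/top0.png

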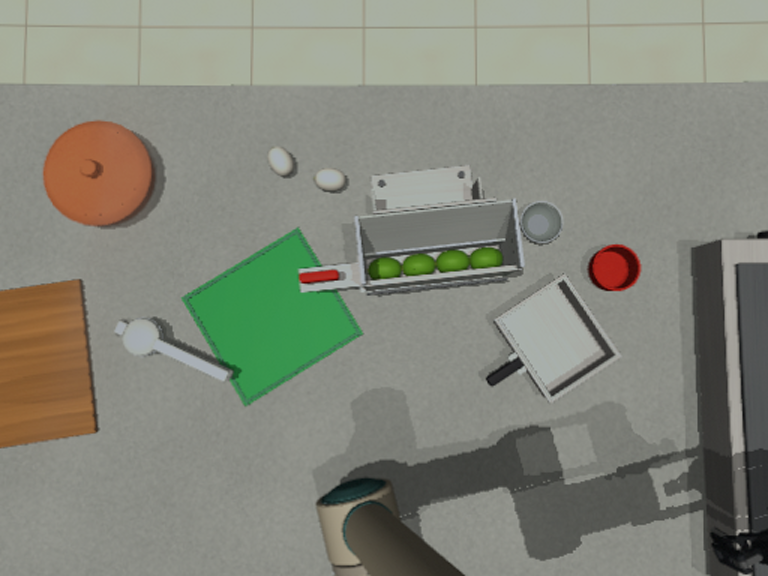

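```bash
cat > h.py <<'E'
from plant import sensors, imaging, order, arm
import numpy as np, cv2
def cam(c):
    r=imaging.read_camera(c); return r
def proj(r,P):
    P=np.atleast_2d(P); E=r["extrinsics"]; K=r["intrinsics"]
    p=P@E[:3,:3].T+E[:3,3]; s=np.c_[p[:,0]/-p[:,2],-p[:,1]/-p[:,2]]
    s=s*(1+r["k1"]*(s**2).sum(1,keepdims=True))
    return s@K[:2,:2].T+K[:2,2]
def ray(r,uv):
    uv=np.atleast_2d(uv).astype(float);K=r["intrinsics"];E=r["extrinsics"]
    d=(uv-K[:2,2])/K[0,0]; s=d.copy()
    for _ in range(20): s=d/(1+r["k1"]*(s**2).sum(1,keepdims=True))
    v=np.c_[s[:,0],-s[:,1],-np.ones(len(s))]@E[:3,:3]
    return -E[:3,:3].T@E[:3,3], v
def onz(r,uv,z):
    o,v=ray(r,uv); return o+v*((z-o[2])/v[:,2])[:,None]
def tri(r1,uv1,r2,uv2):
    A=np.zeros((3,3));b=np.zeros(3);
    for r,uv in((r1,uv1),(r2,uv2)):
        o,v=ray(r,uv);v=v[0]/np.linalg.norm(v[0]);M=np.eye(3)-np.outer(v,v);A+=M;b+=M@o
    return np.linalg.solve(A,b)
E
python3 - <<'E'
from h import *
np.set_printoptions(precision=4,suppress=True)
R={c:cam(c) for c in("scene","top")}
Z=dict(hopper=0,hopper_slot=.09,hopper_back=0,gate_grip=.125,outlet=.086,pan=0,pan_handle=.05,mat=.001,squeezer=0,ramekin=0,pinch_bowl=0,lime1=.1125)
for n,z in Z.items():
    for c in R:
        t=imaging.tip_of(c,n)
        for q in t[:2]: print(n,c,np.round(q["uv"],1),round(q["confidence"],2),onz(R[c],q["uv"],z)[0][:2])
for c in R:
  for n in("pan","mat"):
    s=imaging.silhouettes(c,n)
    m=s[0]["region"].astype(np.uint8)
    cs=max(cv2.findContours(m,0,2)[0],key=cv2.contourArea)
    print(c,n,s[0]["confidence"],cv2.minAreaRect(cs),cv2.approxPolyDP(cs,4,True)[:,0].tolist())
E
```

```text
hopper scene [225.2 207. ] 0.88 [ 0.6123 -0.0849]
hopper top [323.  173.1] 0.74 [ 0.6342 -0.1938]
hopper top [284.4 182.3] 0.62 [ 0.6068 -0.0788]
hopper_slot scene [224.1 197. ] 0.84 [ 0.6191 -0.0828]
hopper_slot scene [198.  193.7] 0.3 [ 0.6088 -0.1776]
hopper_slot top [288.9 175.1] 0.73 [ 0.618  -0.0863]
hopper_back scene [221.5 228.9] 0.98 [ 0.7031 -0.0922]
hopper_back scene [197.7 192.9] 0.2 [ 0.5548 -0.1954]
gate_grip scene [282.7 189.6] 0.57 [0.6018 0.1237]
gate_grip top [212.7 184.9] 0.77 [0.5877 0.1196]
outlet scene [206.9 196.9] 0.97 [ 0.6186 -0.145 ]
outlet scene [213.2 190.1] 0.56 [ 0.5898 -0.1247]
outlet top [316.8 175.1] 0.71 [ 0.6184 -0.1637]
pan scene [168.2 179.7] 0.76 [ 0.4991 -0.3185]
pan top [368.4 224. ] 0.71 [ 0.4833 -0.325 ]
pan_handle scene [196.1 157.8] 0.58 [ 0.4255 -0.2092]
pan_handle scene [219. 227.] 0.57 [ 0.7187 -0.0964]
pan_handle top [334.9 244.3] 0.82 [ 0.4266 -0.2171]
mat scene [310.  188.9] 0.95 [0.5226 0.2376]
mat top [184.  208.4] 0.77 [0.5291 0.2193]
squeezer scene [351.4 174.5] 0.95 [0.4501 0.4048]
squeezer top [120.  232.8] 0.72 [0.4575 0.4064]
[... 565 characters left out ...]
, 200], [179, 192], [180, 171], [191, 172], [189, 164]]
scene mat 0.64 ((308.3436584472656, 189.71481323242188), (61.885986328125, 73.05826568603516), 61.26020431518555) [[318, 154], [263, 180], [267, 187], [293, 185], [294, 196], [276, 202], [296, 230], [354, 199]]
top pan 0.56 ((360.63751220703125, 232.01910400390625), (67.6676254272461, 83.70928955078125), 56.7251091003418) [[412, 234], [374, 184], [330, 212], [342, 236], [325, 254], [350, 248], [369, 267]]
top mat 0.65 ((180.83822631835938, 210.39706420898438), (84.20580291748047, 92.2662353515625), 59.036251068115234) [[199, 152], [121, 198], [145, 240], [155, 247], [163, 269], [239, 221], [224, 194], [199, 192], [198, 179], [212, 176]]
```

```bash
cat > fit.py <<'E'
from h import *
from scipy.optimize import least_squares
def T(p,L): 
    c,s=np.cos(p[2]),np.sin(p[2]);L=np.atleast_2d(L).astype(float)
    return np.c_[p[0]+c*L[:,0]-s*L[:,1],p[1]+s*L[:,0]+c*L[:,1],L[:,2]]
HOP=np.array([[-.026,-.124,.207],[-.026,.124,.207],[-.04,.13,.24],[-.04,-.13,.24],[.078,.13,.24],[.078,-.13,.24],[.078,.1,.24],[.078,-.1,.24],[.204,.1,0],[.204,-.1,0]])
PAN=np.array([[-.08,-.093,.06],[.08,-.093,.06],[.08,.093,.06],[-.08,.093,.06],[-.154,0,.05]])
MAT=np.array([[-.125,-.135,.001],[.125,-.135,.001],[.125,.135,.001],[-.125,.135,.001]])
E
python3 - <<'E'
from fit import *
for c,(x0,x1,y0,y1) in(("top",(190,400,100,280)),("scene",(130,340,130,270))):
    r=cam(c);f=r["frame"][y0:y1,x0:x1,::-1]
    f=cv2.resize(f,None,fx=3.8,fy=3.8,interpolation=cv2.INTER_CUBIC)
    for k in range(x0,x1,10): cv2.putText(f,str(k),(int((k-x0+.5)*3.8),8),0,.28,(0,0,255)); cv2.line(f,(int((k-x0+.5)*3.8),10),(int((k-x0+.5)*3.8),14),(0,0,255))
    for k in range(y0,y1,10): cv2.putText(f,str(k),(0,int((k-y0+.5)*3.8)),0,.28,(0,0,255))
    if f.shape[0]>600:f=f[:600]
    cv2.imwrite(f"pics/{c}_crop.png",f)
E
```

```text
(no output)
```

View pics/top_crop.png

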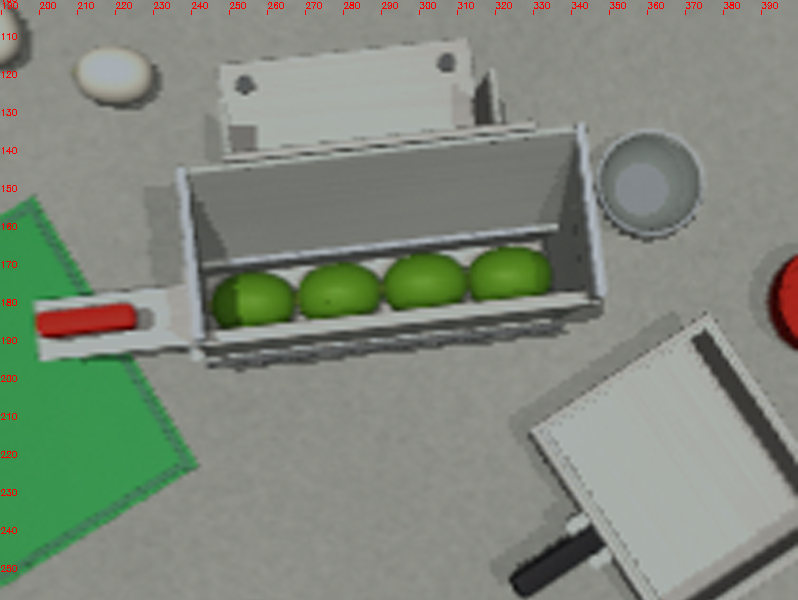

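View pics/scene_crop.png

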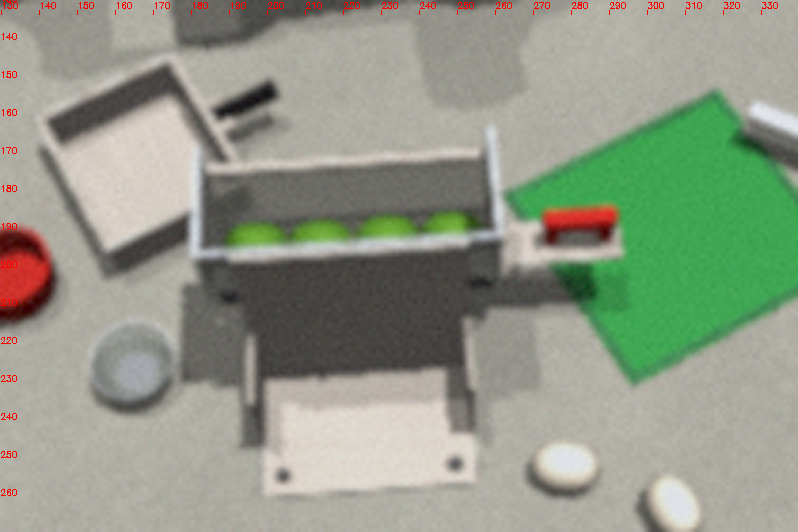

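```bash
cat > m1.py <<'E'
from fit import *
np.set_printoptions(precision=4,suppress=True)
R={c:cam(c) for c in("scene","top")}
def fit(obs,p0,ng=0):
    def res(p):
        out=[]
        for c,L,uv in obs:
            L=np.array(L,float)
            if len(L)==4: L=np.array([L[0],L[1]+p[3],L[2]])
            out.append(proj(R[c],T(p,L))[0]-uv)
        return np.concatenate(out)
    s=least_squares(res,p0,loss='soft_l1'); print(s.x,np.rad2deg(s.x[2]),'\n',res(s.x).reshape(-1,2).round(1).tolist()); return s.x
h=fit([("top",[.204,.1,.004],(247.4,116.6)),("top",[.204,-.1,.004],(312.4,110)),("scene",[.204,.1,.004],(254.2,256.1)),("scene",[.204,-.1,.004],(199.2,259.5)),
 ("top",[0,.237,.135,1],(198.7,184.2)),("top",[0,.167,.135,1],(225.5,182.7)),
 ("scene",[0,.237,.135,1],(291.8,185)),("scene",[0,.167,.135,1],(273,186)),
 ],[.62,-.084,.1,0])
p=fit([("top",PAN[3],(375,181.9)) if 0 else ("top",PAN[2],(375,181.9)),("top",PAN[3],(329,213.2)),("top",PAN[1],(412,235)),("top",PAN[0],(368,267)),
 ("scene",PAN[0],(174.8,144.5)),("scene",PAN[1],(140,161.6)),("scene",PAN[4],(202,152.7)),("top",PAN[4],(325,255))],[.49,-.32,np.deg2rad(-59)])
s=fit([("top",MAT[0],(239.9,221)),("top",MAT[1],(199,151.5)),("top",MAT[2],(121.5,198)),("top",MAT[3],(163,270)),
 ("scene",MAT[0],(262.5,180)),("scene",MAT[1],(296.5,230)),("scene",MAT[2],(354,199)),("scene",MAT[3],(318,154))],[.52,.225,np.deg2rad(30)])
print("hop cheek proj top",proj(R["top"],T(h,HOP)).round(1).tolist())
out,grip=T(h,[0,-.069,.086]),T(h,[0,.202+h[3],.125]); print("outlet",out,"grip",grip)
for d in(.015,.025,.035): print("pan target",T(h,[-d,-.069,0]))
for c in R:
    f=cv2.resize(R[c]["frame"][:,:,::-1],None,fx=1.5,fy=1.5).copy()
    for P in(T(h,HOP),T(p,PAN),T(s,MAT),out,grip):
        for u in proj(R[c],P): cv2.circle(f,tuple(int(v) for v in (u+.5)*1.5),2,(255,0,255),-1)
    cv2.imwrite(f"pics/{c}_ov.png",f)
E
python3 m1.py
```

```text
[ 0.6118 -0.0861  0.1002  0.0057] 5.740549904181905 
 [[-0.7, 0.0], [0.6, -0.1], [0.8, -0.1], [-1.0, -0.2], [-0.0, 0.4], [-0.5, -0.7], [0.2, -0.1], [-1.0, 0.0]]
[ 0.4847 -0.3158 -0.9685] -55.490820583480144 
 [[-0.5, -1.7], [-1.1, -0.8], [2.0, 0.1], [-1.0, 0.9], [-0.5, -1.7], [-2.4, -0.8], [-0.0, -0.6], [-0.0, -0.3]]
[0.5251 0.2282 0.5504] 31.537446315699594 
 [[1.9, 0.9], [-0.5, -0.9], [-1.3, -0.3], [-0.1, 0.4], [-1.4, 0.1], [-0.9, 1.0], [1.1, -0.1], [0.2, -1.6]]
hop cheek proj top [[343.2, 177.5], [243.0, 187.6], [240.4, 192.5], [349.2, 181.6], [235.7, 143.8], [343.5, 132.9], [248.1, 142.6], [331.0, 134.1], [246.8, 117.0], [312.8, 110.3]]
outlet [[ 0.6187 -0.1547  0.086 ]] grip [[0.5911 0.1206 0.125 ]]
pan target [[ 0.6038 -0.1562  0.    ]]
pan target [[ 0.5939 -0.1572  0.    ]]
pan target [[ 0.5839 -0.1582  0.    ]]
```

```bash
ls pics
```

```text
scene0.png
scene_crop.png
scene_ov.png
top0.png
top_crop.png
top_ov.png
```

View pics/scene_ov.png

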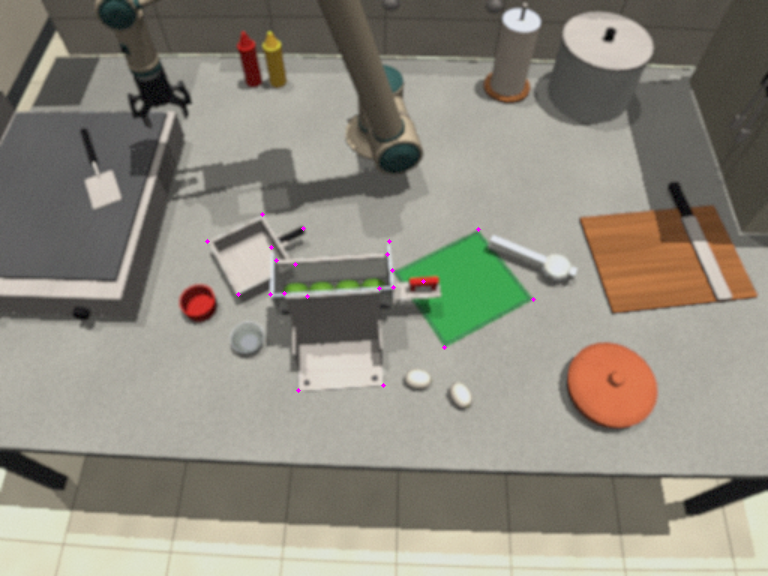

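View pics/top_ov.png

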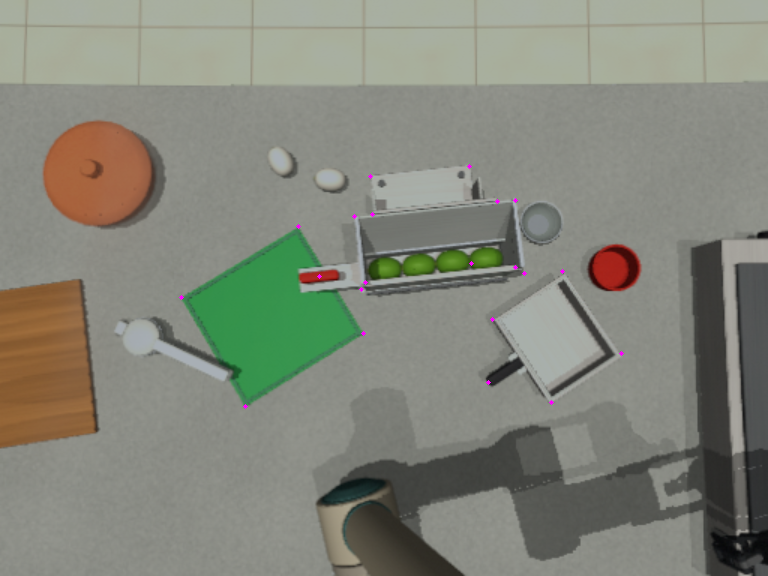

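```bash
cat > hand.py <<'E'
from fit import *
np.set_printoptions(precision=4,suppress=True)
def handle(c,uvc,rad=35,thr=55):
    r=cam(c);f=r["frame"].astype(int)
    m=(f.max(2)<thr).astype(np.uint8)
    yy,xx=np.mgrid[:384,:512]; m[(yy-uvc[1])**2+(xx-uvc[0])**2>rad**2]=0
    n,l,st,ce=cv2.connectedComponentsWithStats(m)
    k=min((i for i in range(1,n) if st[i,4]>30),key=lambda i:np.hypot(*(ce[i]-uvc)))
    ys,xs=np.nonzero(l==k); P=onz(r,np.c_[xs,ys],.055)[:,:2]
    mu=P.mean(0);w,V=np.linalg.eigh(np.cov((P-mu).T)); a=V[:,1]
    t=(P-mu)@a; return len(xs),mu,np.rad2deg(np.arctan2(a[1],a[0])),mu+a*t.min(),mu+a*t.max()
if __name__=="__main__":
    print(handle("top",(337,246),25)); print(handle("scene",(195,156),14))
E
python3 hand.py
```

```text
(184, array([ 0.4185, -0.2186]), np.float64(122.28230875294774), array([ 0.4377, -0.2491]), array([ 0.3994, -0.1885]))
(42, array([ 0.4222, -0.2133]), np.float64(121.1384233651724), array([ 0.439 , -0.2412]), array([ 0.408 , -0.1899]))
```

```bash
cat > plan.py <<'E'
from h import *
import sys
# per-row body twist from pose to pose: x,y,z TCP, yaw = tool x angle deg
def twist(a,b,n):
    """rows: shift (in tool axes before turn), turn; returns dx,dy,dz,spin shares, constant"""
    from scipy.optimize import least_squares
    def run(q):
        p=np.array(a[:3],float);th=np.deg2rad(a[3])
        for _ in range(n):
            c,s=np.cos(th),np.sin(th)
            p=p+np.array([c*q[0]+s*q[1],s*q[0]-c*q[1],-q[2]])*.8; th-=q[3]*1.5
        return np.r_[p,th]
    t=np.r_[b[:3],np.deg2rad(b[3])]
    return least_squares(lambda q:run(q)-t,np.zeros(4)).x, run
def here():
    s=sensors.get_state();R=s["tcp_rot"];return [*s["tool_pos"],np.rad2deg(np.arctan2(R[1,0],R[0,0]))]
def go(wps,start=None):
    a=start or here(); print("at",np.round(a,4))
    for *b,n in wps:
        q,run=twist(a,b,n); qr=np.round(q,4); e=run(qr); print(n,"rows",qr.tolist(),"-> end",e[:3].round(4),np.rad2deg(e[3]).round(2))
        a=[*e[:3],np.rad2deg(e[3])]
def pan_hand(x,y,yaw,z=.031): 
    t=np.deg2rad(yaw);return [x-.115*np.cos(t),y-.115*np.sin(t),z,yaw]
E
python3 - <<'E'
from plan import *
go([(.421,-.2185,.12,-57.5,14),(.421,-.2185,.031,-57.5,6)])
E
```

```text
at [ 0.21   -0.5353  0.2313 21.4156]
14 rows [0.0116, -0.0349, 0.0099, 0.0656] -> end [ 0.4205 -0.2187  0.1204] -57.52
6 rows [0.0, -0.0001, 0.0186, -0.0] -> end [ 0.4209 -0.2184  0.0312] -57.52
```

>>> {"fn": "servo_tool", "kwargs": {"steps": [[0.0116, -0.0349, 0.0099, 0.0656, 1], [0.0116, -0.0349, 0.0099, 0.0656, 1], [0.0116, -0.0349, 0.0099, 0.0656, 1], [0.0116, -0.0349, 0.0099, 0.0656, 1], [0.0116, -0.0349, 0.0099, 0.0656, 1], [0.0116, -0.0349, 0.0099, 0.0656, 1], [0.0116, -0.0349, 0.0099, 0.0656, 1], [0.0116, -0.0349, 0.0099, 0.0656, 1], [0.0116, -0.0349, 0.0099, 0.0656, 1], [0.0116, -0.0349, 0.0099, 0.0656, 1], [0.0116, -0.0349, 0.0099, 0.0656, 1], [0.0116, -0.0349, 0.0099, 0.0656, 1]]}}

```text
clock: 2.9
tool_pos: [0.3667, -0.2397, 0.1362]
tcp_rot: [[0.688, -0.726, 0.0], [-0.726, -0.688, -0.0], [0.0, 0.0, -1.0]]
force: [1.1, -1.6, -0.3]
grip_width: 0.0852
```

>>> {"fn": "servo_tool", "kwargs": {"steps": [[0.0116, -0.0349, 0.0099, 0.0656, 1], [0.0116, -0.0349, 0.0099, 0.0656, 1], [0, 0, 0, 0, 1], [0, 0, 0, 0, 1]]}}

```text
clock: 3.23
tool_pos: [0.4213, -0.218, 0.12]
tcp_rot: [[0.54, -0.842, -0.001], [-0.842, -0.54, 0.0], [-0.001, 0.001, -1.0]]
force: [-1.0, 0.8, -0.8]
grip_width: 0.0854
```

Run:
```python
from plan import *
go([(.421,-.2185,.031,-57.5,6)])
for c,(x0,x1,y0,y1) in(("top",(250,450,140,290)),):
    r=cam(c);f=r["frame"][y0:y1,x0:x1,::-1]
    f=cv2.resize(f,None,fx=3.8,fy=3.8,interpolation=cv2.INTER_CUBIC)
    cv2.imwrite(f"pics/t1.png",f)
```

```text
at [  0.4213  -0.218    0.12   -57.3064]
6 rows [0.0, 0.0001, 0.0185, 0.0004] -> end [ 0.4209 -0.2183  0.0312] -57.51
```

View pics/t1.png

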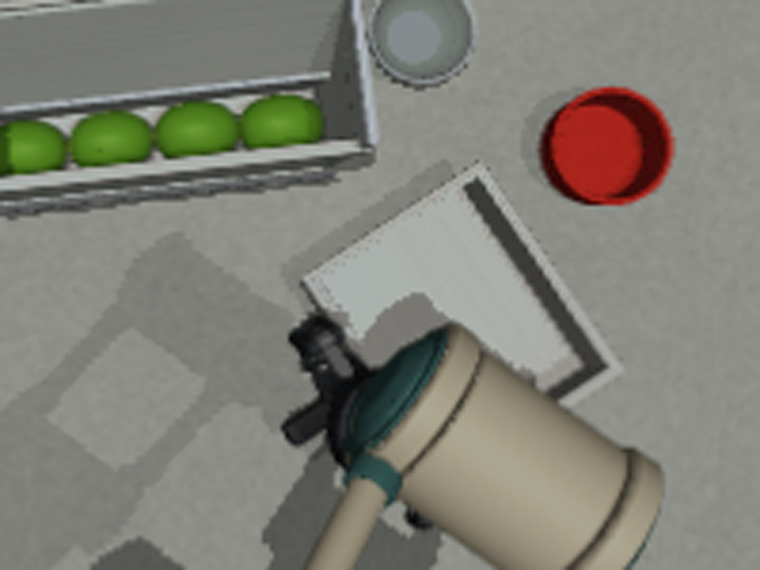

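>>> {"fn": "servo_tool", "kwargs": {"steps": [[0, 0, 0.0185, 0, 1], [0, 0, 0.0185, 0, 1], [0, 0, 0.0185, 0, 1], [0, 0, 0.0185, 0, 1], [0, 0, 0.0185, 0, 1], [0, 0, 0.0185, 0, 1], [0, 0, 0, 0, 1], [0, 0, 0, 0, -1], [0, 0, 0, 0, -1], [0, 0, 0, 0, -1], [0, 0, 0, 0, -1], [0, 0, 0, 0, -1]], "grip_force": 50}}

```text
clock: 4.28
tool_pos: [0.4209, -0.219, 0.0324]
tcp_rot: [[0.537, -0.843, 0.001], [-0.843, -0.537, -0.001], [0.002, -0.001, -1.0]]
force: [-0.1, -0.1, 0.4]
grip_width: 0.0255
```

>>> {"fn": "servo_tool", "kwargs": {"steps": [[0, 0, 0, 0, -1], [0, 0, 0, 0, -1], [0, 0, 0, 0, -1], [0, 0, 0, 0, -1]]}}

```text
clock: 4.62
tool_pos: [0.4208, -0.2189, 0.0324]
tcp_rot: [[0.538, -0.843, 0.001], [-0.843, -0.538, -0.001], [0.001, -0.0, -1.0]]
force: [-0.9, 0.1, 4.7]
grip_width: 0.0193
```

Run:
```python
from plan import *
from fit import T
s=sensors.get_state();print(s["force"],s["grip_width"],s["moment"])
h=here();t=np.deg2rad(h[3]);print("pan",h[0]+.115*np.cos(t),h[1]+.115*np.sin(t))
H=[.6118,-.0861,.1002]
A=T(H,[-.16,-.06,0])[0];B=T(H,[-.028,-.066,0])[0];print(A,B)
go([(*pan_hand(A[0],A[1],5.7),24),(*pan_hand(B[0],B[1],5.7),14)])
```

```text
[-0.93433798  0.13194507  4.73193229] 0.019280102773955223 [0.07093797 0.17210682 0.10384613]
pan 0.48263813286769763 -0.3158921895818596
[ 0.45860448 -0.16180424  0.        ] [ 0.59054258 -0.15456986  0.        ]
at [ 4.20800e-01 -2.18900e-01  3.24000e-02 -5.74692e+01]
24 rows [-0.0049, -0.0003, 0.0001, -0.0306] -> end [ 0.3438 -0.1732  0.0305] 5.65
14 rows [0.0118, 0.0005, -0.0, -0.0] -> end [ 0.4759 -0.1657  0.0305] 5.65
```

>>> {"fn": "servo_tool", "kwargs": {"steps": [[-0.0049, -0.0003, 0, -0.0306, -1], [-0.0049, -0.0003, 0, -0.0306, -1], [-0.0049, -0.0003, 0, -0.0306, -1], [-0.0049, -0.0003, 0, -0.0306, -1], [-0.0049, -0.0003, 0, -0.0306, -1], [-0.0049, -0.0003, 0, -0.0306, -1], [-0.0049, -0.0003, 0, -0.0306, -1], [-0.0049, -0.0003, 0, -0.0306, -1], [-0.0049, -0.0003, 0, -0.0306, -1], [-0.0049, -0.0003, 0, -0.0306, -1], [-0.0049, -0.0003, 0, -0.0306, -1], [-0.0049, -0.0003, 0, -0.0306, -1]]}}

```text
clock: 5.62
tool_pos: [0.3903, -0.1863, 0.0324]
tcp_rot: [[0.9, -0.436, 0.004], [-0.436, -0.9, -0.003], [0.005, 0.001, -1.0]]
force: [1.5, -2.6, 1.3]
grip_width: 0.0194
```

>>> {"fn": "servo_tool", "kwargs": {"steps": [[-0.0049, -0.0003, 0, -0.0306, -1], [-0.0049, -0.0003, 0, -0.0306, -1], [-0.0049, -0.0003, 0, -0.0306, -1], [-0.0049, -0.0003, 0, -0.0306, -1], [-0.0049, -0.0003, 0, -0.0306, -1], [-0.0049, -0.0003, 0, -0.0306, -1], [-0.0049, -0.0003, 0, -0.0306, -1], [-0.0049, -0.0003, 0, -0.0306, -1], [-0.0049, -0.0003, 0, -0.0306, -1], [-0.0049, -0.0003, 0, -0.0306, -1], [-0.0049, -0.0003, 0, -0.0306, -1], [-0.0049, -0.0003, 0, -0.0306, -1]]}}

```text
clock: 6.62
tool_pos: [0.3457, -0.1742, 0.0324]
tcp_rot: [[0.995, 0.099, 0.005], [0.099, -0.995, -0.003], [0.004, 0.003, -1.0]]
force: [3.6, -2.3, 2.3]
grip_width: 0.019
```

Run:
```python
from plan import *
from fit import T,PAN
H=[.6118,-.0861,.1002]
B=T(H,[-.028,-.066,0])[0]
h=here();t=np.deg2rad(h[3]);pc=[h[0]+.115*np.cos(t),h[1]+.115*np.sin(t),t]
go([(*pan_hand(B[0],B[1],5.7,h[2]),16)])
for c in("top","scene"):
    r=cam(c);f=cv2.resize(r["frame"][:,:,::-1],None,fx=1.5,fy=1.5,interpolation=cv2.INTER_CUBIC)
    for q in(pc,[B[0],B[1],np.deg2rad(5.7)]):
        for u in proj(r,T(q,PAN)): cv2.circle(f,tuple(int(v) for v in (u+.5)*1.5),2,(255,0,255),-1)
    cv2.imwrite(f"pics/{c}2.png",f)
```

```text
at [ 0.3457 -0.1742  0.0324  5.6747]
16 rows [0.0102, 0.0004, 0.0, -0.0] -> end [ 0.4761 -0.1664  0.0324] 5.67
```

View pics/top2.png

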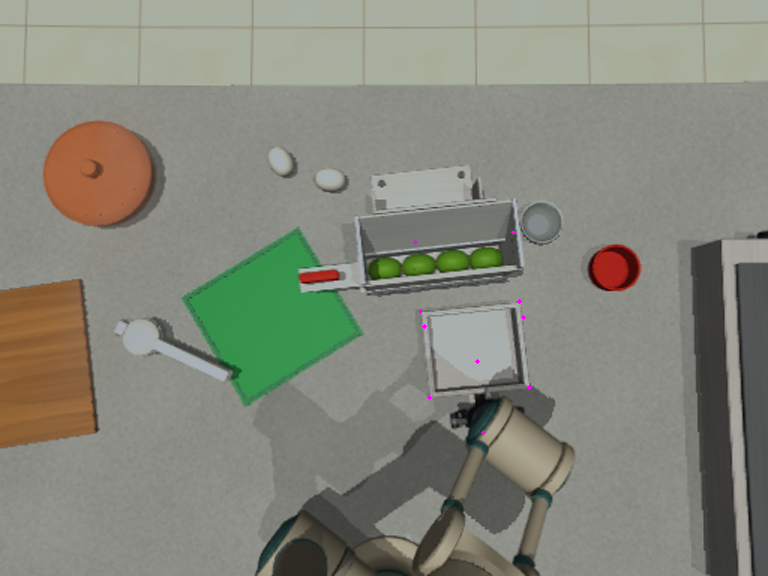

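View pics/scene2.png

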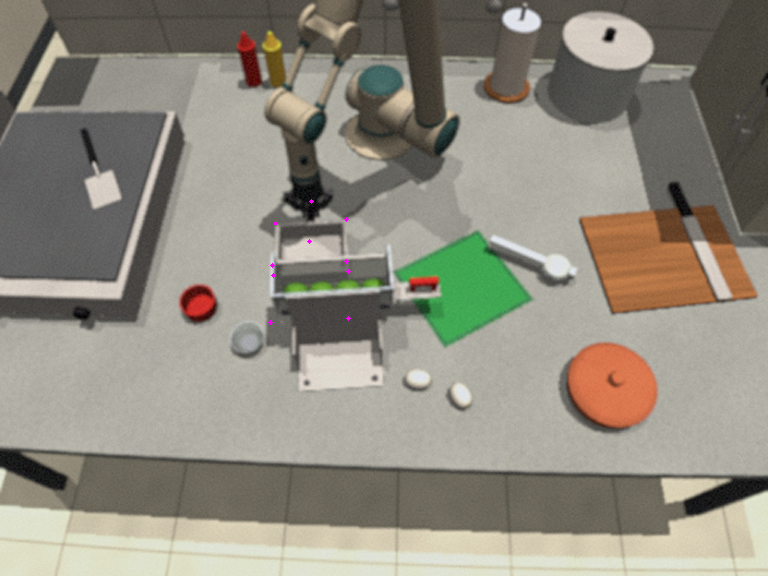

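>>> {"fn": "servo_tool", "kwargs": {"steps": [[0.0104, 0.0004, 0, 0, -1], [0.0104, 0.0004, 0, 0, -1], [0.0104, 0.0004, 0, 0, -1], [0.0104, 0.0004, 0, 0, -1], [0.0104, 0.0004, 0, 0, -1], [0.0104, 0.0004, 0, 0, -1], [0.0104, 0.0004, 0, 0, -1], [0.0104, 0.0004, 0, 0, -1], [0.0104, 0.0004, 0, 0, -1], [0.0104, 0.0004, 0, 0, -1], [0.0104, 0.0004, 0, 0, -1], [0.0104, 0.0004, 0, 0, -1]]}}

```text
clock: 7.72
tool_pos: [0.4396, -0.166, 0.0324]
tcp_rot: [[0.995, 0.098, -0.008], [0.098, -0.995, 0.001], [-0.008, -0.002, -1.0]]
force: [-10.8, -1.5, 16.7]
grip_width: 0.0189
```

>>> {"fn": "servo_tool", "kwargs": {"steps": [[0.0104, 0.0004, 0, 0, -1], [0.0104, 0.0004, 0, 0, -1], [0.0104, 0.0004, 0, 0, -1], [0.0104, 0.0004, 0, 0, -1], [0, 0, 0, 0, -1], [0, 0, 0, 0, -1], [0, 0, 0, 0, 1], [0, 0, 0, 0, 1], [0, 0, 0, 0, 1], [0, 0, 0, 0, 1], [0, 0, 0, 0, 1], [0, 0, 0, 0, 1]]}}

```text
clock: 8.72
tool_pos: [0.4764, -0.1649, 0.0315]
tcp_rot: [[0.995, 0.097, -0.0], [0.097, -0.995, 0.0], [-0.0, -0.0, -1.0]]
force: [-0.0, 0.1, -0.5]
grip_width: 0.0857
```

Run:
```python
from plan import *
from fit import T,PAN
H=[.6118,-.0861,.1002]
B=T(H,[-.028,-.066,0])[0]
G=T(H,[0,.202+.006,0])[0]; a=here()
print(sensors.get_state()["grip_width"],G)
U=(a[0],a[1],.20,5.7,8); V=(.45,.03,.26,50,10)
go([(a[0]-.02,a[1],.20,5.7,8),(.50,.06,.26,50,10),(G[0],G[1],.20,95.7,8),(G[0],G[1],.106,95.7,6)])
for c in("top","scene"):
    r=cam(c);f=cv2.resize(r["frame"][:,:,::-1],None,fx=1.5,fy=1.5,interpolation=cv2.INTER_CUBIC)
    for u in proj(r,T([B[0],B[1],.1],PAN)): cv2.circle(f,tuple(int(v) for v in (u+.5)*1.5),2,(255,0,255),-1)
    cv2.imwrite(f"pics/{c}3.png",f)
```

```text
0.08570623080073816 [0.59099326 0.12085671 0.        ]
at [ 0.4764 -0.1649  0.0315  5.5915]
8 rows [-0.0031, -0.0003, -0.0263, -0.0002] -> end [ 0.4565 -0.165   0.1998] 5.73
10 rows [0.0175, -0.0236, -0.0075, -0.0515] -> end [0.4999 0.0602 0.2598] 49.99
8 rows [0.0141, 0.0104, 0.0093, -0.0665] -> end [0.5909 0.1206 0.2003] 95.71
6 rows [0.0001, 0.0, 0.0196, 0.0] -> end [0.5908 0.1211 0.1062] 95.71
```

View pics/top3.png

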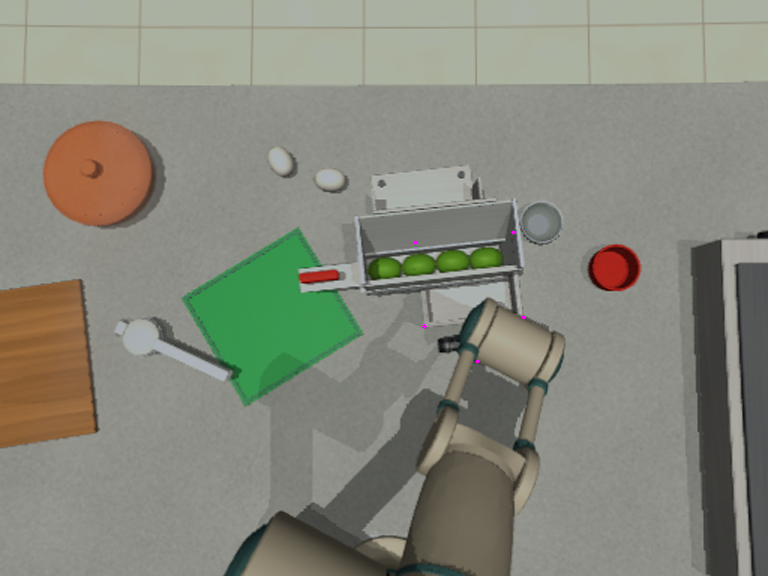

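View pics/scene3.png

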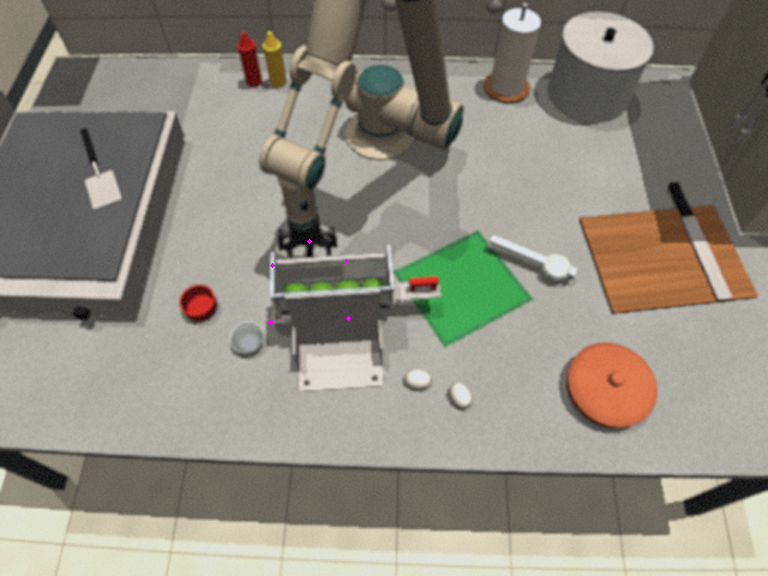

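>>> {"fn": "servo_tool", "kwargs": {"steps": [[-0.001, 0, -0.0286, 0, 1], [-0.003, 0, -0.0286, 0, 1], [-0.003, 0, -0.0286, 0, 1], [-0.003, 0, -0.0286, 0, 1], [-0.003, 0, -0.0286, 0, 1], [-0.003, 0, -0.0286, 0, 1], [-0.003, 0, -0.0286, 0, 1], [-0.003, 0, -0.0286, 0, 1], [0, 0, -0.0286, 0, 1], [0, 0, -0.0286, 0, 1]]}}

```text
clock: 9.65
tool_pos: [0.4585, -0.1665, 0.2616]
tcp_rot: [[0.995, 0.097, -0.0], [0.097, -0.995, -0.0], [-0.0, 0.0, -1.0]]
force: [0.4, -0.1, -0.4]
grip_width: 0.0857
```

Run:
```python
from plan import *
a=here()
go([(.50,.06,.26,50,10),(.591,.121,.24,95.7,8),(.591,.121,.106,95.7,8)])
r=cam("top");f=cv2.resize(r["frame"][120:280,200:400,::-1],None,fx=3.5,fy=3.5,interpolation=cv2.INTER_CUBIC);cv2.imwrite("pics/t4.png",f)
```

```text
at [ 0.4585 -0.1665  0.2616  5.5918]
10 rows [0.0173, -0.0239, 0.0002, -0.0517] -> end [0.4997 0.06   0.26  ] 50.02
8 rows [0.0142, 0.0104, 0.0031, -0.0664] -> end [0.591  0.121  0.2401] 95.68
8 rows [-0.0, 0.0, 0.021, -0.0] -> end [0.591  0.121  0.1057] 95.68
```

View pics/t4.png

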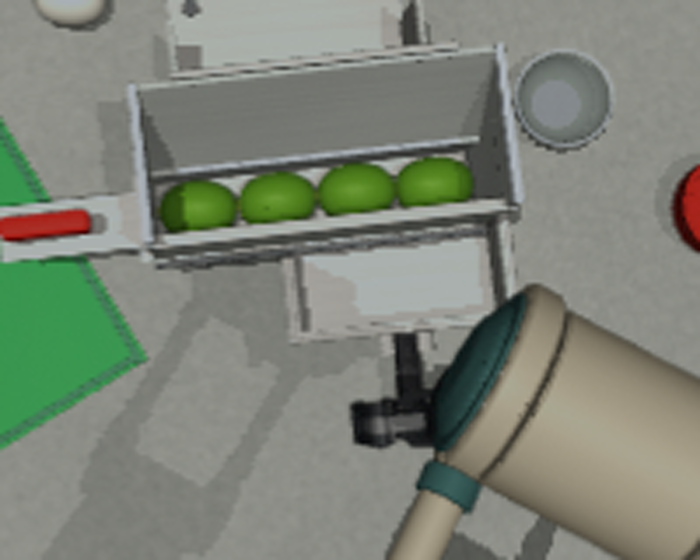

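>>> {"fn": "servo_tool", "kwargs": {"steps": [[0.0173, -0.0239, 0, -0.0517, 1], [0.0173, -0.0239, 0, -0.0517, 1], [0.0173, -0.0239, 0, -0.0517, 1], [0.0173, -0.0239, 0, -0.0517, 1], [0.0173, -0.0239, 0, -0.0517, 1], [0.0173, -0.0239, 0, -0.0517, 1], [0.0173, -0.0239, 0, -0.0517, 1], [0.0173, -0.0239, 0, -0.0517, 1], [0.0173, -0.0239, 0, -0.0517, 1], [0.0173, -0.0239, 0, -0.0517, 1]]}}

```text
clock: 10.53
tool_pos: [0.5002, 0.061, 0.26]
tcp_rot: [[0.639, 0.769, -0.0], [0.769, -0.639, -0.0], [-0.0, -0.0, -1.0]]
force: [-0.1, -0.1, 0.7]
grip_width: 0.0854
```

>>> {"fn": "servo_tool", "kwargs": {"steps": [[0.0142, 0.0104, 0.003, -0.0664, 1], [0.0142, 0.0104, 0.003, -0.0664, 1], [0.0142, 0.0104, 0.003, -0.0664, 1], [0.0142, 0.0104, 0.003, -0.0664, 1], [0.0142, 0.0104, 0.003, -0.0664, 1], [0.0142, 0.0104, 0.003, -0.0664, 1], [0.0142, 0.0104, 0.003, -0.0664, 1], [0.0142, 0.0104, 0.003, -0.0664, 1], [0, 0, 0, 0, 1], [0, 0, 0, 0, 1]]}}

```text
clock: 11.37
tool_pos: [0.591, 0.121, 0.2405]
tcp_rot: [[-0.098, 0.995, -0.002], [0.995, 0.098, -0.001], [-0.001, -0.002, -1.0]]
force: [-1.6, -0.6, 0.4]
grip_width: 0.0853
```

Run:
```python
from plan import *
a=here()
go([(.591,.121,.106,95.7,8)])
for c,(y0,x0) in dict(top=(100,150),scene=(110,180)).items():
    r=cam(c);f=cv2.resize(r["frame"][y0:y0+160,x0:x0+200,::-1],None,fx=3.5,fy=3.5,interpolation=cv2.INTER_CUBIC);cv2.imwrite(f"pics/{c}5.png",f)
```

```text
at [ 0.591   0.121   0.2405 95.5989]
8 rows [0.0, -0.0, 0.021, -0.0001] -> end [0.591  0.121  0.1061] 95.67
```

View pics/top5.png

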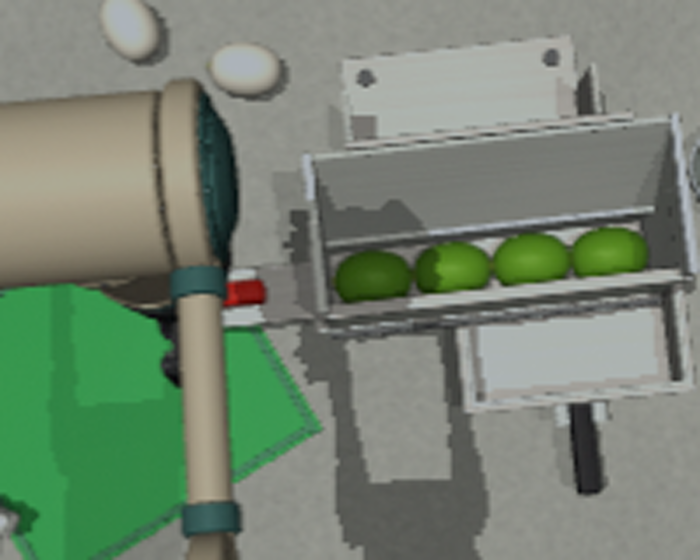

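View pics/scene5.png

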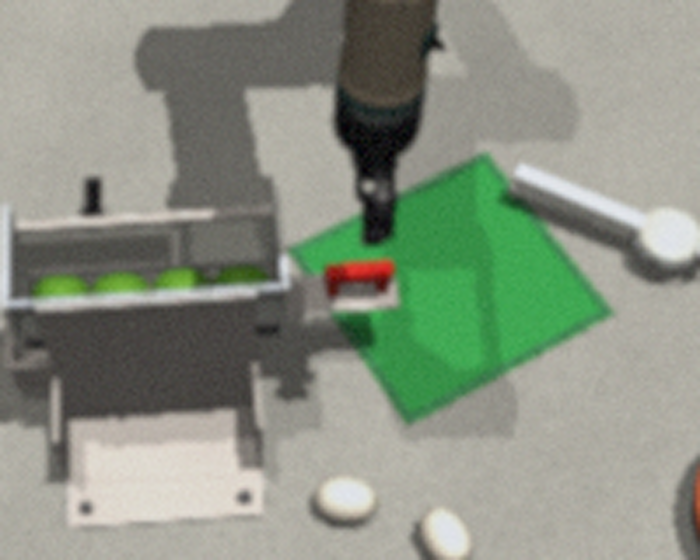

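>>> {"fn": "servo_tool", "kwargs": {"steps": [[0, 0, 0.021, 0, 1], [0, 0, 0.021, 0, 1], [0, 0, 0.021, 0, 1], [0, 0, 0.021, 0, 1], [0, 0, 0.021, 0, 1], [0, 0, 0.021, 0, 1], [0, 0, 0.021, 0, 1], [0, 0, 0.02, 0, 1], [0, 0, 0, 0, 1], [0, 0, 0, 0, -1], [0, 0, 0, 0, -1], [0, 0, 0, 0, -1]], "grip_force": 40}}

```text
clock: 12.47
tool_pos: [0.5923, 0.1207, 0.1091]
tcp_rot: [[-0.098, 0.995, 0.003], [0.995, 0.098, 0.0], [-0.0, 0.003, -1.0]]
force: [-0.0, 0.0, -0.9]
grip_width: 0.0515
```

>>> {"fn": "servo_tool", "kwargs": {"steps": [[0, 0, 0, 0, -1], [0, 0, 0, 0, -1], [0, 0, 0, 0, -1], [0, 0, 0, 0, -1], [0, 0, 0, 0, -1], [0, 0, 0, 0, -1]]}}

```text
clock: 12.97
tool_pos: [0.5923, 0.121, 0.1086]
tcp_rot: [[-0.1, 0.995, 0.002], [0.995, 0.1, -0.0], [-0.0, 0.002, -1.0]]
force: [1.4, -0.4, 5.5]
grip_width: 0.0176
```

Run:
```python
from plan import *
a=here();s=sensors.get_state();print(s["force"],s["moment"],s["grip_width"])
d=.128;t=.1002
go([(a[0]-d*np.sin(t),a[1]+d*np.cos(t),a[2],a[3],16)])
```

```text
[ 1.39045195 -0.44912819  5.46180201] [-0.05320996 -0.03437271  0.32448334] 0.017561401568823236
at [ 0.5923  0.121   0.1086 95.7191]
16 rows [0.01, -0.0, 0.0, 0.0] -> end [0.5796 0.2483 0.1086] 95.72
```

>>> {"fn": "servo_tool", "kwargs": {"steps": [[0.01, 0, 0, 0, -1], [0.01, 0, 0, 0, -1], [0.01, 0, 0, 0, -1], [0.01, 0, 0, 0, -1], [0.01, 0, 0, 0, -1], [0.01, 0, 0, 0, -1], [0.01, 0, 0, 0, -1], [0.01, 0, 0, 0, -1], [0, 0, 0, 0, -1], [0, 0, 0, 0, -1]]}}

```text
clock: 13.8
tool_pos: [0.5854, 0.1846, 0.1086]
tcp_rot: [[-0.1, 0.995, 0.001], [0.995, 0.1, -0.001], [-0.001, 0.001, -1.0]]
force: [-1.3, -0.4, 7.1]
grip_width: 0.0173
```

Run:
```python
from plan import *
print(here())
for c,(y0,x0) in dict(top=(100,150),scene=(110,140)).items():
    r=cam(c);f=cv2.resize(r["frame"][y0:y0+160,x0:x0+200,::-1],None,fx=3.5,fy=3.5,interpolation=cv2.INTER_CUBIC);cv2.imwrite(f"pics/{c}6.png",f)
```

```text
[np.float64(0.5853741133551636), np.float64(0.18464807946528217), np.float64(0.10857230969069538), np.float64(95.74359496246198)]
```

View pics/top6.png

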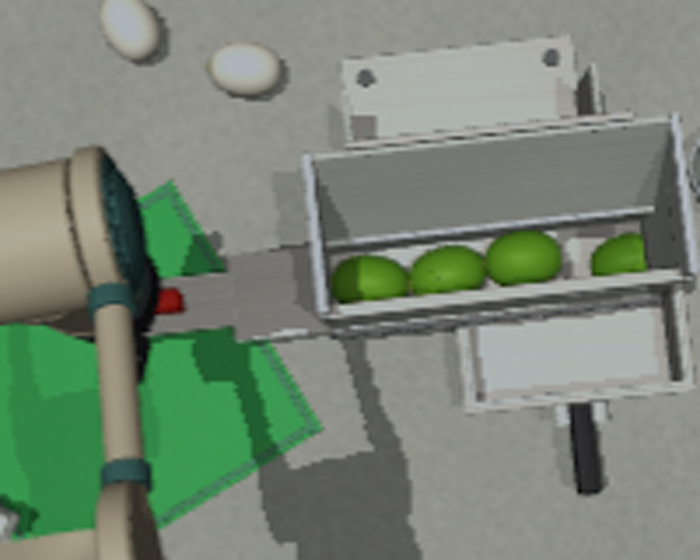

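View pics/scene6.png

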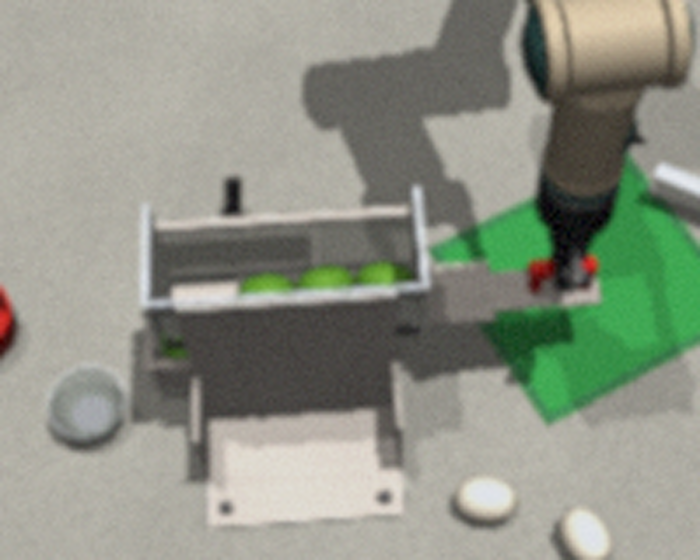

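Lime 1 (top crop about (620,255)) has dropped into the pan. Drawing on by 64 mm.

>>> {"fn": "servo_tool", "kwargs": {"steps": [[0.01, 0, 0, 0, -1], [0.01, 0, 0, 0, -1], [0.01, 0, 0, 0, -1], [0.01, 0, 0, 0, -1], [0.01, 0, 0, 0, -1], [0.01, 0, 0, 0, -1], [0.01, 0, 0, 0, -1], [0.01, 0, 0, 0, -1], [0, 0, 0, 0, -1], [0, 0, 0, 0, -1], [0, 0, 0, 0, -1]]}}

```text
clock: 14.82
tool_pos: [0.5784, 0.2484, 0.1086]
tcp_rot: [[-0.1, 0.995, 0.0], [0.995, 0.1, -0.0], [-0.0, 0.0, -1.0]]
force: [-1.6, 0.2, 6.8]
grip_width: 0.0171
```

Run:
```python
from plan import *
print(here())
for c,(y0,x0) in dict(top=(100,150),scene=(110,140)).items():
    r=cam(c);f=cv2.resize(r["frame"][y0:y0+160,x0:x0+200,::-1],None,fx=3.5,fy=3.5,interpolation=cv2.INTER_CUBIC);cv2.imwrite(f"pics/{c}7.png",f)
```

```text
[np.float64(0.5784035407668311), np.float64(0.24842547797268844), np.float64(0.10857310426214722), np.float64(95.72529156878034)]
```

View pics/top7.png

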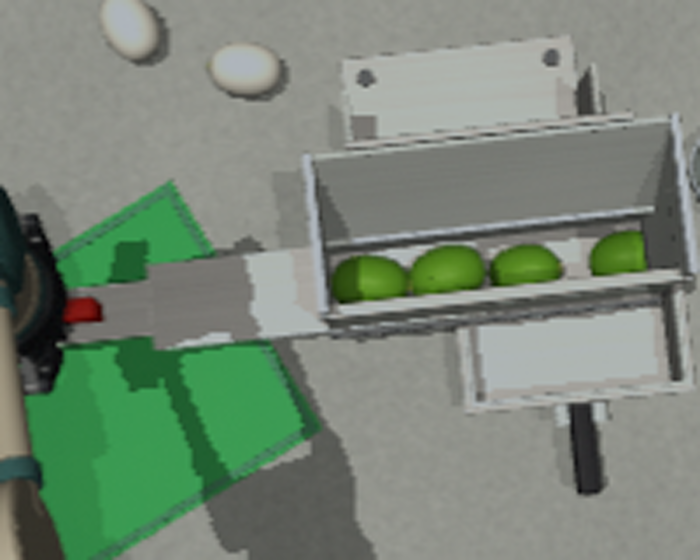

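View pics/scene7.png

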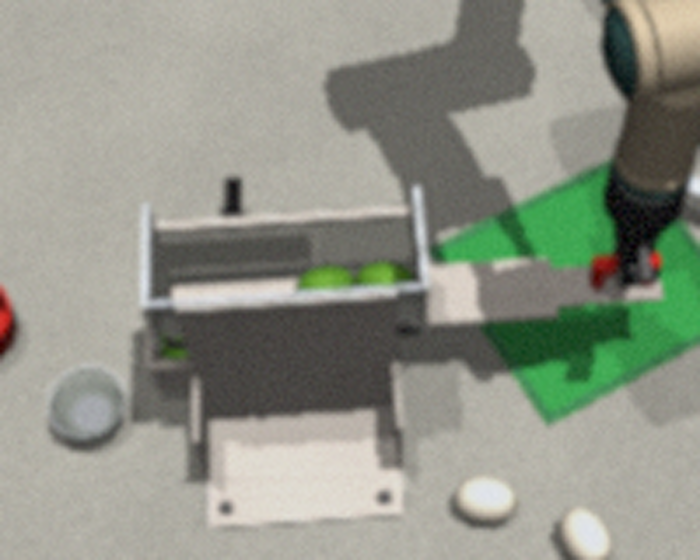

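>>> {"fn": "servo_tool", "kwargs": {"steps": [[-0.014, 0, 0, 0, -1], [-0.014, 0, 0, 0, -1], [-0.014, 0, 0, 0, -1], [-0.014, 0, 0, 0, -1], [-0.014, 0, 0, 0, -1], [-0.014, 0, 0, 0, -1], [-0.014, 0, 0, 0, -1], [-0.014, 0, 0, 0, -1], [-0.014, 0, 0, 0, -1], [-0.014, 0, 0, 0, -1], [-0.014, 0, 0, 0, -1], [-0.006, 0, 0, 0, -1]]}}

```text
clock: 15.92
tool_pos: [0.5923, 0.1213, 0.1086]
tcp_rot: [[-0.099, 0.995, 0.002], [0.995, 0.099, 0.002], [0.002, 0.003, -1.0]]
force: [1.5, 4.5, 5.9]
grip_width: 0.0173
```

>>> {"fn": "servo_tool", "kwargs": {"steps": [[-0.0012, 0, 0, 0, -1], [-0.0012, 0, 0, 0, -1], [0, 0, 0, 0, -1]]}}

```text
clock: 16.17
tool_pos: [0.5924, 0.1202, 0.1086]
tcp_rot: [[-0.099, 0.995, 0.002], [0.995, 0.099, 0.002], [0.002, 0.003, -1.0]]
force: [-0.8, 3.0, 5.2]
grip_width: 0.0175
```

>>> {"fn": "servo_tool", "kwargs": {"steps": [[-0.0012, 0, 0, 0, -1], [0, 0, 0, 0, -1]]}}

```text
clock: 16.33
tool_pos: [0.5925, 0.1195, 0.1086]
tcp_rot: [[-0.099, 0.995, 0.002], [0.995, 0.099, 0.003], [0.002, 0.003, -1.0]]
force: [0.5, 4.1, 5.9]
grip_width: 0.0175
```

>>> {"fn": "servo_tool", "kwargs": {"steps": [[-0.0012, 0, 0, 0, -1], [0, 0, 0, 0, -1]]}}

```text
clock: 16.5
tool_pos: [0.5926, 0.1187, 0.1086]
tcp_rot: [[-0.099, 0.995, 0.002], [0.995, 0.099, 0.003], [0.003, 0.003, -1.0]]
force: [0.6, 4.3, 4.7]
grip_width: 0.0175
```

>>> {"fn": "servo_tool", "kwargs": {"steps": [[-0.0013, 0, 0, 0, -1], [-0.0013, 0, 0, 0, -1], [0, 0, 0, 0, -1]]}}

```text
clock: 16.75
tool_pos: [0.5928, 0.1167, 0.1086]
tcp_rot: [[-0.099, 0.995, 0.002], [0.995, 0.099, 0.003], [0.003, 0.003, -1.0]]
force: [0.6, 4.1, 6.1]
grip_width: 0.0174
```

>>> {"fn": "servo_tool", "kwargs": {"steps": [[-0.0013, 0, 0, 0, -1], [0, 0, 0, 0, -1]]}}

```text
clock: 16.92
tool_pos: [0.5929, 0.1156, 0.1086]
tcp_rot: [[-0.099, 0.995, 0.002], [0.995, 0.099, 0.003], [0.003, 0.003, -1.0]]
force: [0.1, 3.8, 5.4]
grip_width: 0.017
```

>>> {"fn": "servo_tool", "kwargs": {"steps": [[-0.0013, 0, 0, 0, -1], [0, 0, 0, 0, -1]]}}

```text
clock: 17.08
tool_pos: [0.593, 0.1146, 0.1086]
tcp_rot: [[-0.099, 0.995, 0.002], [0.995, 0.099, 0.003], [0.003, 0.003, -1.0]]
force: [0.9, 5.2, 5.4]
grip_width: 0.0173
```

>>> {"fn": "servo_tool", "kwargs": {"steps": [[-0.0013, 0, 0, 0, -1], [0, 0, 0, 0, -1]]}}

```text
clock: 17.25
tool_pos: [0.5931, 0.114, 0.1086]
tcp_rot: [[-0.099, 0.995, 0.002], [0.995, 0.099, 0.004], [0.003, 0.003, -1.0]]
force: [0.4, 6.5, 5.3]
grip_width: 0.0172
```

>>> {"fn": "servo_tool", "kwargs": {"steps": [[-0.0013, 0, 0, 0, -1], [0, 0, 0, 0, -1]]}}

```text
clock: 17.42
tool_pos: [0.5931, 0.114, 0.1086]
tcp_rot: [[-0.099, 0.995, 0.002], [0.995, 0.099, 0.006], [0.005, 0.003, -1.0]]
force: [1.4, 8.0, 6.1]
grip_width: 0.0171
```

>>> {"fn": "servo_tool", "kwargs": {"steps": [[-0.0013, 0, 0, 0, -1], [0, 0, 0, 0, -1]]}}

```text
clock: 17.58
tool_pos: [0.5931, 0.114, 0.1086]
tcp_rot: [[-0.098, 0.995, 0.002], [0.995, 0.098, 0.007], [0.007, 0.003, -1.0]]
force: [0.6, 10.5, 5.5]
grip_width: 0.0173
```

>>> {"fn": "servo_tool", "kwargs": {"steps": [[0, 0, 0, 0, 1], [0, 0, 0, 0, 1], [0, 0, 0, 0, 1], [0, 0, 0, 0, 1], [0, 0, 0, 0, 1], [0, 0, 0, 0, 1], [0, 0, -0.025, 0, 1], [0, 0, -0.035, 0, 1], [0, 0, -0.035, 0, 1], [0, 0, -0.035, 0, 1], [0, 0, -0.035, 0, 1], [0, 0, -0.025, 0, 1]]}}

```text
clock: 18.58
tool_pos: [0.5931, 0.1097, 0.2624]
tcp_rot: [[-0.099, 0.995, 0.003], [0.995, 0.099, 0.0], [-0.0, 0.003, -1.0]]
force: [1.5, 0.2, 0.1]
grip_width: 0.0853
```

Run:
```python
from plan import *
s=sensors.get_state();print(s["force"],s["grip_width"])
go([(.50,.06,.26,50,8),(.46,-.1665,.26,5.6,10),(.4764,-.1649,.24,5.6,4),(.4764,-.1649,.0315,5.6,10)])
for c,(y0,x0) in dict(top=(100,150),scene=(110,140)).items():
    r=cam(c);f=cv2.resize(r["frame"][y0:y0+160,x0:x0+200,::-1],None,fx=3.5,fy=3.5,interpolation=cv2.INTER_CUBIC);cv2.imwrite(f"pics/{c}8.png",f)
```

```text
[1.45339671 0.16192402 0.07830632] 0.08530349301145063
at [ 0.5931  0.1097  0.2624 95.6677]
8 rows [-0.0114, -0.0125, 0.0004, 0.0664] -> end [0.5    0.06   0.2598] 50.01
10 rows [-0.019, 0.0226, -0.0, 0.0517] -> end [ 0.4599 -0.1668  0.2598] 5.58
4 rows [0.0052, -0.0001, 0.0062, -0.0001] -> end [ 0.4764 -0.1649  0.24  ] 5.62
10 rows [0.0, 0.0, 0.0261, 0.0] -> end [ 0.4764 -0.1649  0.0312] 5.62
```

View pics/top8.png

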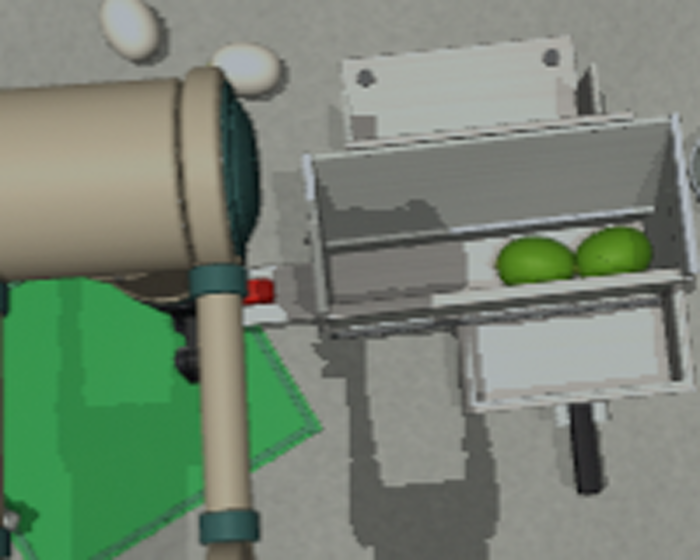

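View pics/scene8.png

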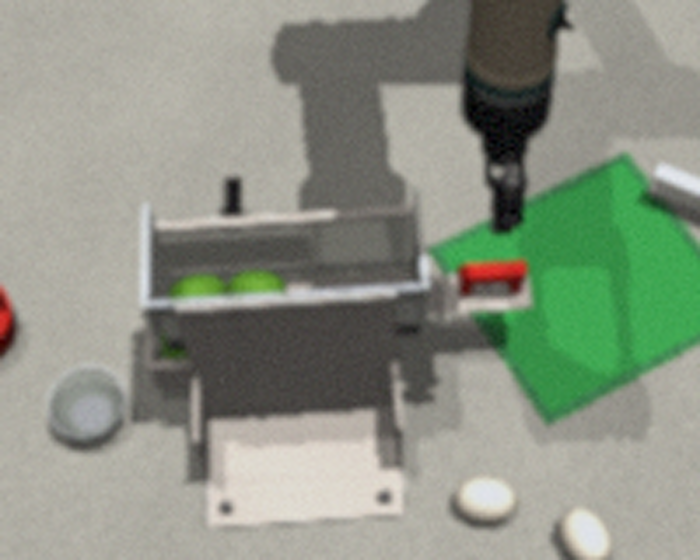

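Two limes remain, carried along with the shut gate; two are in the pan. Back to the handle.

>>> {"fn": "servo_tool", "kwargs": {"steps": [[-0.0114, -0.0125, 0, 0.0664, 1], [-0.0114, -0.0125, 0, 0.0664, 1], [-0.0114, -0.0125, 0, 0.0664, 1], [-0.0114, -0.0125, 0, 0.0664, 1], [-0.0114, -0.0125, 0, 0.0664, 1], [-0.0114, -0.0125, 0, 0.0664, 1], [-0.0114, -0.0125, 0, 0.0664, 1], [-0.0114, -0.0125, 0, 0.0664, 1]]}}

```text
clock: 19.35
tool_pos: [0.498, 0.0596, 0.258]
tcp_rot: [[0.647, 0.763, -0.003], [0.763, -0.647, -0.0], [-0.002, -0.002, -1.0]]
force: [0.5, 0.9, -0.3]
grip_width: 0.0852
```

>>> {"fn": "servo_tool", "kwargs": {"steps": [[-0.019, 0.0226, 0, 0.0517, 1], [-0.019, 0.0226, 0, 0.0517, 1], [-0.019, 0.0226, 0, 0.0517, 1], [-0.019, 0.0226, 0, 0.0517, 1], [-0.019, 0.0226, 0, 0.0517, 1], [-0.019, 0.0226, 0, 0.0517, 1], [-0.019, 0.0226, 0, 0.0517, 1], [-0.019, 0.0226, 0, 0.0517, 1], [-0.019, 0.0226, 0, 0.0517, 1], [-0.019, 0.0226, 0, 0.0517, 1], [0, 0, 0, 0, 1]]}}

```text
clock: 20.27
tool_pos: [0.4569, -0.1696, 0.2581]
tcp_rot: [[0.996, 0.092, -0.004], [0.092, -0.996, -0.001], [-0.004, 0.001, -1.0]]
force: [-0.2, -0.4, 0.5]
grip_width: 0.0854
```

Run:
```python
from plan import *
go([(.4764,-.1649,.20,5.6,6),(.4764,-.1649,.0315,5.6,8)])
```

```text
at [ 0.4569 -0.1696  0.2581  5.2659]
6 rows [0.0041, -0.0006, 0.0121, -0.0006] -> end [ 0.4762 -0.1649  0.2001] 5.58
8 rows [0.0, -0.0, 0.0263, -0.0] -> end [ 0.4762 -0.1649  0.0317] 5.58
```

>>> {"fn": "servo_tool", "kwargs": {"steps": [[0.0041, -0.0006, 0.012, -0.0006, 1], [0.0041, -0.0006, 0.012, -0.0006, 1], [0.0041, -0.0006, 0.012, -0.0006, 1], [0.0041, -0.0006, 0.012, -0.0006, 1], [0.0041, -0.0006, 0.012, -0.0006, 1], [0.0041, -0.0006, 0.012, -0.0006, 1], [0, 0, 0.02, 0, 1], [0, 0, 0.025, 0, 1], [0, 0, 0.025, 0, 1], [0, 0, 0.025, 0, 1], [0, 0, 0.025, 0, 1], [0, 0, 0.025, 0, 1]]}}

```text
clock: 21.27
tool_pos: [0.4789, -0.1614, 0.0845]
tcp_rot: [[0.995, 0.104, 0.0], [0.104, -0.995, -0.0], [0.0, 0.0, -1.0]]
force: [0.2, -1.0, -0.3]
grip_width: 0.0854
```

>>> {"fn": "servo_tool", "kwargs": {"steps": [[0, 0, 0.025, 0, 1], [0, 0, 0.02, 0, 1], [0, 0, 0.02, 0, 1], [0, 0, 0, 0, 1], [0, 0, 0, 0, -1], [0, 0, 0, 0, -1], [0, 0, 0, 0, -1], [0, 0, 0, 0, -1], [0, 0, 0, 0, -1], [0, 0, 0, 0, -1], [0, 0, 0, 0, -1], [0, 0, 0, 0, -1]], "grip_force": 50}}

```text
clock: 22.27
tool_pos: [0.4793, -0.1625, 0.035]
tcp_rot: [[0.995, 0.102, 0.002], [0.102, -0.995, -0.001], [0.002, 0.001, -1.0]]
force: [-0.7, -1.3, 6.7]
grip_width: 0.0187
```

Run:
```python
from plan import *
from fit import T
s=sensors.get_state();print(s["force"],s["moment"],s["grip_width"])
H=[.6118,-.0861,.1002]; M=[.5251,.2282,np.deg2rad(31.0)]
a=here();z=a[2];t=np.deg2rad(a[3]);print("pan",a[0]+.115*np.cos(t),a[1]+.115*np.sin(t))
C=T(M,[.0,-.01,0])[0];print(C)
P1=T(H,[-.17,-.06,0])[0]; P2=[.45,.06]
go([(*pan_hand(P1[0],P1[1],5.7,z),16),(*pan_hand(.44,.06,20,z),20),(*pan_hand(C[0],C[1],31,z),18)])
```

```text
[-0.73049377 -1.29554949  6.7255592 ] [-0.17365274  0.10444811 -0.27216858] 0.018717653101211505
pan 0.593741034324085 -0.150701222655704
[0.53025038 0.21962833 0.        ]
at [ 0.4793 -0.1625  0.035   5.8792]
16 rows [-0.0114, -0.0002, -0.0, 0.0001] -> end [ 0.3339 -0.1747  0.035 ] 5.74
20 rows [0.0025, -0.012, 0.0, -0.0083] -> end [0.3314 0.0209 0.035 ] 20.01
18 rows [0.0104, -0.0058, 0.0, -0.0071] -> end [0.4312 0.16   0.035 ] 30.99
```

>>> {"fn": "servo_tool", "kwargs": {"steps": [[-0.003, 0, 0, 0, -1], [-0.006, 0, 0, 0, -1], [-0.009, 0, 0, 0, -1], [-0.0114, 0, 0, 0, -1], [-0.0114, 0, 0, 0, -1], [-0.0114, 0, 0, 0, -1], [-0.0114, 0, 0, 0, -1], [-0.0114, 0, 0, 0, -1], [-0.0114, 0, 0, 0, -1], [-0.0114, 0, 0, 0, -1], [-0.0114, 0, 0, 0, -1], [-0.0114, 0, 0, 0, -1]]}}

```text
clock: 23.27
tool_pos: [0.3848, -0.1729, 0.035]
tcp_rot: [[0.995, 0.102, 0.006], [0.102, -0.995, -0.002], [0.005, 0.003, -1.0]]
force: [4.6, -0.4, 3.9]
grip_width: 0.0191
```

>>> {"fn": "servo_tool", "kwargs": {"steps": [[-0.0114, 0, 0, 0, -1], [-0.0114, 0, 0, 0, -1], [-0.0114, 0, 0, 0, -1], [-0.0114, 0, 0, 0, -1], [-0.009, 0, 0, 0, -1], [-0.006, 0, 0, 0, -1], [-0.003, 0, 0, 0, -1], [0, 0, 0, 0, -1], [0, 0, 0, 0, -1]]}}

```text
clock: 24.02
tool_pos: [0.3335, -0.1782, 0.0349]
tcp_rot: [[0.995, 0.102, 0.004], [0.102, -0.995, -0.002], [0.003, 0.003, -1.0]]
force: [2.7, 0.3, 7.9]
grip_width: 0.0191
```

Run:
```python
from plan import *
from fit import *
M=[.5251,.2282,np.deg2rad(31.0)];C=T(M,[.0,-.01,0])[0]
a=here();z=a[2];print(sensors.get_state()["force"])
go([(*pan_hand(.445,.06,20,z),22),(*pan_hand(C[0],C[1],31,z),20)])
for c in("top","scene"):
    r=cam(c);f=cv2.resize(r["frame"][:,:,::-1],None,fx=1.5,fy=1.5,interpolation=cv2.INTER_CUBIC)
    cv2.imwrite(f"pics/{c}9.png",f)
```

```text
[2.74018124 0.27682823 7.88515216]
at [ 0.3335 -0.1782  0.0349  5.8697]
22 rows [0.0027, -0.011, 0.0, -0.0075] -> end [0.3375 0.0206 0.0349] 20.05
20 rows [0.0091, -0.0054, 0.0, -0.0064] -> end [0.4321 0.1607 0.0349] 31.05
```

View pics/top9.png

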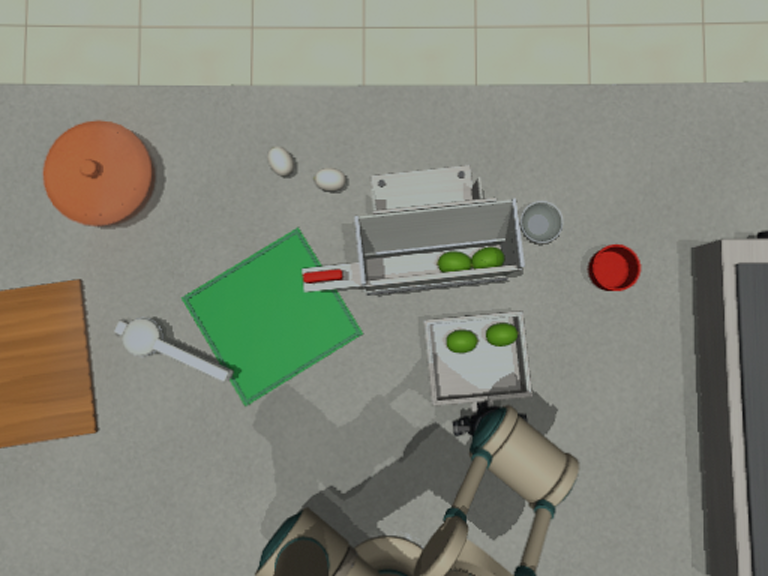

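View pics/scene9.png

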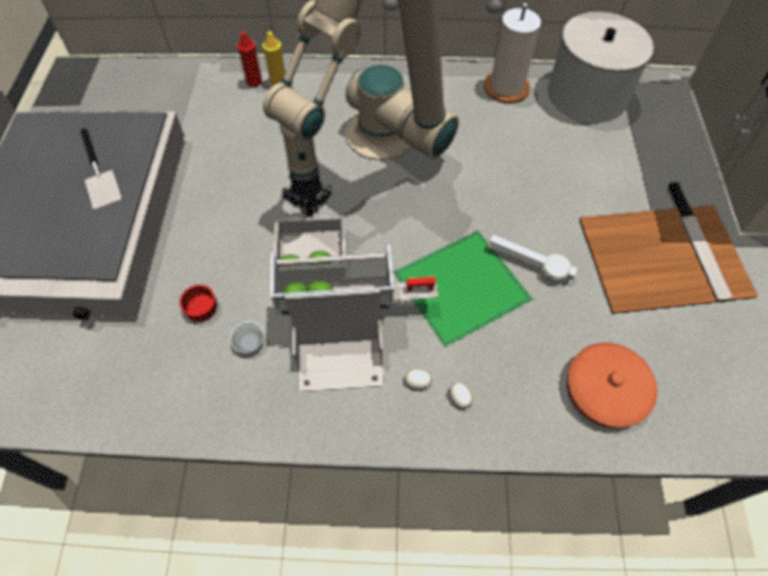

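Both limes sit in the pan (top ~(461,341) and (502,334)), and two are in the hopper. On towards the mat.

>>> {"fn": "servo_tool", "kwargs": {"steps": [[0.0009, -0.0037, 0, -0.0025, -1], [0.0018, -0.0073, 0, -0.005, -1], [0.0027, -0.011, 0, -0.0075, -1], [0.0027, -0.011, 0, -0.0075, -1], [0.0027, -0.011, 0, -0.0075, -1], [0.0027, -0.011, 0, -0.0075, -1], [0.0027, -0.011, 0, -0.0075, -1], [0.0027, -0.011, 0, -0.0075, -1], [0.0027, -0.011, 0, -0.0075, -1], [0.0027, -0.011, 0, -0.0075, -1], [0.0027, -0.011, 0, -0.0075, -1], [0.0027, -0.011, 0, -0.0075, -1]]}}

```text
clock: 25.12
tool_pos: [0.3418, -0.0795, 0.035]
tcp_rot: [[0.974, 0.226, 0.004], [0.226, -0.974, -0.004], [0.003, 0.005, -1.0]]
force: [-0.2, -7.1, 8.2]
grip_width: 0.019
```

>>> {"fn": "servo_tool", "kwargs": {"steps": [[0.0027, -0.011, 0, -0.0075, -1], [0.0027, -0.011, 0, -0.0075, -1], [0.0027, -0.011, 0, -0.0075, -1], [0.0027, -0.011, 0, -0.0075, -1], [0.0027, -0.011, 0, -0.0075, -1], [0.0027, -0.011, 0, -0.0075, -1], [0.0027, -0.011, 0, -0.0075, -1], [0.0027, -0.011, 0, -0.0075, -1], [0.0027, -0.011, 0, -0.0075, -1], [0.0027, -0.011, 0, -0.0075, -1], [0.004, -0.009, 0, -0.007, -1]]}}

```text
clock: 26.03
tool_pos: [0.3386, 0.0193, 0.035]
tcp_rot: [[0.939, 0.344, 0.003], [0.344, -0.939, -0.003], [0.002, 0.004, -1.0]]
force: [-1.4, -7.9, 12.0]
grip_width: 0.0193
```

Run:
```python
from plan import *
from fit import *
M=[.5251,.2282,np.deg2rad(31.0)];C=T(M,[.0,-.01,0])[0]
a=here();z=a[2];print(sensors.get_state()["force"])
go([(*pan_hand(C[0],C[1],31,z),20)])
for c in("top",):
    r=cam(c);f=cv2.resize(r["frame"][:,:,::-1],None,fx=1.5,fy=1.5,interpolation=cv2.INTER_CUBIC)
    for u in np.r_[proj(r,T([C[0],C[1],np.deg2rad(31)],PAN)),proj(r,T(M,MAT))]: cv2.circle(f,tuple(int(v) for v in (u+.5)*1.5),2,(255,0,255),-1)
    cv2.imwrite(f"pics/{c}10.png",f)
```

```text
[-1.39858024 -7.94066157 12.03964115]
at [3.38600e-01 1.93000e-02 3.50000e-02 2.01459e+01]
20 rows [0.009, -0.0055, 0.0, -0.0063] -> end [0.4311 0.1602 0.035 ] 30.97
```

View pics/top10.png

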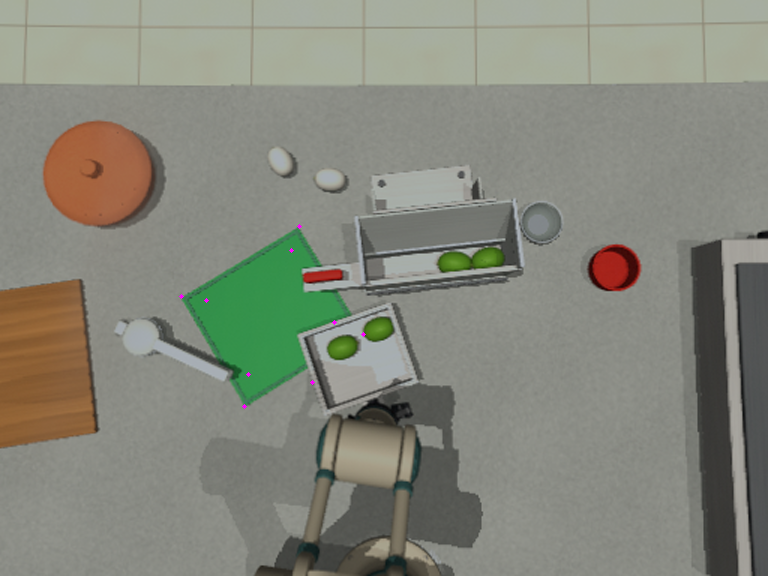

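Run:
```python
from plan import *
from fit import *
M=[.5251,.2282,np.deg2rad(31.0)];C=T(M,[.012,-.015,0])[0]
a=here();z=a[2]
go([(*pan_hand(C[0],C[1],31,z),19)])
```

```text
at [ 0.3386  0.0205  0.035  20.158 ]
19 rows [0.0103, -0.0055, -0.0, -0.0066] -> end [0.4443 0.1627 0.035 ] 30.94
```

>>> {"fn": "servo_tool", "kwargs": {"steps": [[0.005, -0.004, 0, -0.004, -1], [0.008, -0.005, 0, -0.0055, -1], [0.0103, -0.0055, 0, -0.0066, -1], [0.0103, -0.0055, 0, -0.0066, -1], [0.0103, -0.0055, 0, -0.0066, -1], [0.0103, -0.0055, 0, -0.0066, -1], [0.0103, -0.0055, 0, -0.0066, -1], [0.0103, -0.0055, 0, -0.0066, -1], [0.0103, -0.0055, 0, -0.0066, -1], [0.0103, -0.0055, 0, -0.0066, -1], [0.0103, -0.0055, 0, -0.0066, -1], [0.0103, -0.0055, 0, -0.0066, -1]]}}

```text
clock: 27.08
tool_pos: [0.3994, 0.1017, 0.035]
tcp_rot: [[0.894, 0.449, -0.006], [0.449, -0.894, -0.005], [-0.008, 0.002, -1.0]]
force: [-6.7, -12.0, 23.3]
grip_width: 0.019
```

>>> {"fn": "servo_tool", "kwargs": {"steps": [[0.0103, -0.0055, 0, -0.0066, -1], [0.0103, -0.0055, 0, -0.0066, -1], [0.0103, -0.0055, 0, -0.0066, -1], [0.0103, -0.0055, 0, -0.0066, -1], [0.0103, -0.0055, 0, -0.0066, -1], [0.008, -0.0045, 0, -0.005, -1], [0.006, -0.003, 0, -0.004, -1], [0.004, -0.002, 0, -0.002, -1], [0, 0, 0, 0, -1], [0, 0, 0, 0, -1]]}}

```text
clock: 27.92
tool_pos: [0.4355, 0.1544, 0.035]
tcp_rot: [[0.863, 0.506, -0.004], [0.506, -0.863, -0.004], [-0.005, 0.001, -1.0]]
force: [-4.7, -6.1, 16.8]
grip_width: 0.019
```

Run:
```python
from plan import *
from fit import *
M=[.5251,.2282,np.deg2rad(31.0)];C=T(M,[.012,-.015,0])[0]
a=here();t=np.deg2rad(a[3]);print(a,sensors.get_state()["force"]);p=[a[0]+.113*np.cos(t),a[1]+.113*np.sin(t),t];print(p,C)
PB=PAN[:4]*[.075/.08,.088/.093,0]
for c in("top","scene"):
    r=cam(c);x0,y0=(100,140) if c=="top" else (220,120);f=cv2.resize(r["frame"][y0:y0+150,x0:x0+200,::-1],None,fx=3.8,fy=3.8,interpolation=cv2.INTER_CUBIC)
    for u in np.r_[proj(r,T(p,PAN)),proj(r,T(p,PB)),proj(r,T(M,MAT))]: cv2.circle(f,tuple(int(v) for v in (u-[x0,y0]+.5)*3.8),2,(255,0,255),-1)
    cv2.imwrite(f"pics/{c}11.png",f)
```

```text
[np.float64(0.4355396551564256), np.float64(0.15441121818323245), np.float64(0.03498441182490073), np.float64(30.384747089062436)] [-4.74521313 -6.13442011 16.83078667]
[np.float64(0.533018918895181), np.float64(0.21156708525696477), np.float64(0.5303138790899022)] [0.54311158 0.22152295 0.        ]
```

View pics/top11.png

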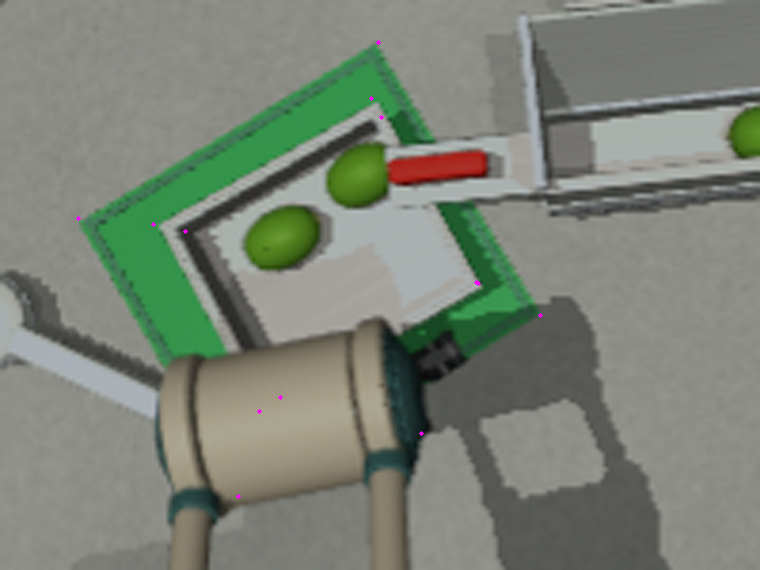

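View pics/scene11.png

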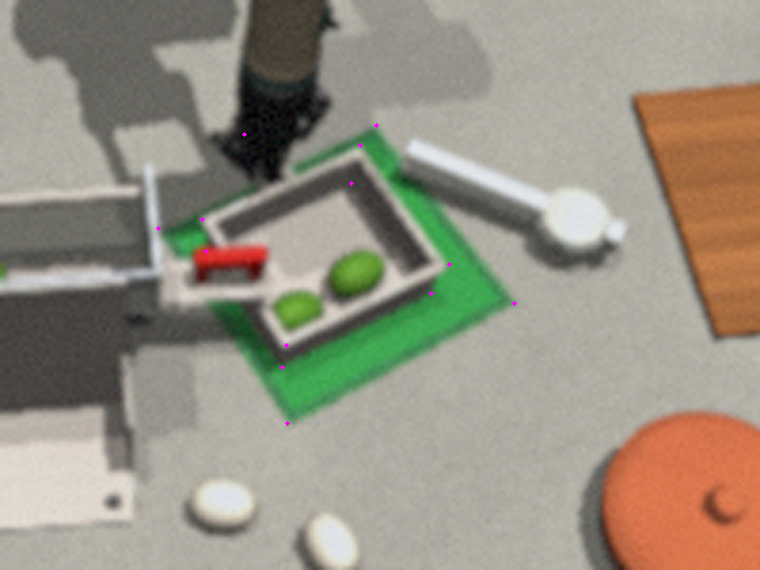

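>>> {"fn": "servo_tool", "kwargs": {"steps": [[0, 0, -0.001, 0, -1], [0, 0, -0.001, 0, -1], [0, 0, 0, 0, -1]]}}

```text
clock: 28.27
tool_pos: [0.436, 0.1556, 0.0351]
tcp_rot: [[0.863, 0.505, -0.003], [0.505, -0.863, -0.001], [-0.003, -0.001, -1.0]]
force: [-1.9, -2.0, -2.2]
grip_width: 0.019
```

>>> {"fn": "servo_tool", "kwargs": {"steps": [[0, 0, 0, 0, 1], [0, 0, 0, 0, 1], [0, 0, 0, 0, 1], [0, 0, 0, 0, 1], [0, 0, 0, 0, 1], [0, 0, 0, 0, 1], [0, 0, -0.01, 0, 1], [0, 0, -0.025, 0, 1], [0, 0, -0.035, 0, 1], [0, 0, -0.035, 0, 1], [0, 0, -0.035, 0, 1], [0, 0, -0.035, 0, 1]]}}

```text
clock: 29.27
tool_pos: [0.4375, 0.1564, 0.1776]
tcp_rot: [[0.863, 0.505, 0.001], [0.505, -0.863, 0.0], [0.001, 0.0, -1.0]]
force: [0.5, -0.4, -0.0]
grip_width: 0.0852
```

>>> {"fn": "servo_tool", "kwargs": {"steps": [[-0.035, 0, -0.02, 0, 1], [-0.035, 0, -0.01, 0, 1], [-0.035, 0, 0, 0, 1], [-0.035, 0, 0, 0, 1], [-0.035, 0, 0, 0, 1], [0, 0, 0, 0, 1], [0, 0, 0, 0, 1]]}}

```text
clock: 29.85
tool_pos: [0.316, 0.0854, 0.2002]
tcp_rot: [[0.864, 0.504, 0.002], [0.504, -0.864, 0.0], [0.002, 0.001, -1.0]]
force: [-0.0, -0.5, 1.0]
grip_width: 0.0856
```

Run:
```python
from plan import *
from fit import *
for c in("top","scene"):
    r=cam(c);f=cv2.resize(r["frame"][:,:,::-1],None,fx=1.5,fy=1.5,interpolation=cv2.INTER_CUBIC)
    cv2.imwrite(f"pics/{c}12.png",f)
    x0,y0=(100,130) if c=="top" else (220,120);f=cv2.resize(r["frame"][y0:y0+150,x0:x0+200,::-1],None,fx=3.8,fy=3.8,interpolation=cv2.INTER_CUBIC)
    cv2.imwrite(f"pics/{c}13.png",f)
s=sensors.get_state();print(s["force"],s["grip_width"],s["qpos"])
```

```text
[ 0.68456137  0.24224957 -0.3397685 ] 0.08510015392223699 [ 2.94433355e+00 -4.98985640e+00  1.14767062e+02  1.11929628e-02
  7.00820878e+01  6.26337738e+01]
```

View pics/top13.png

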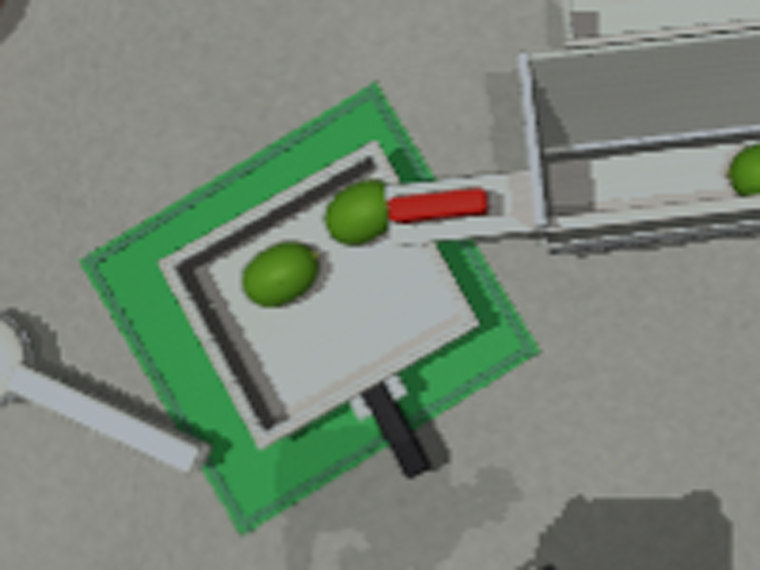

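View pics/scene12.png

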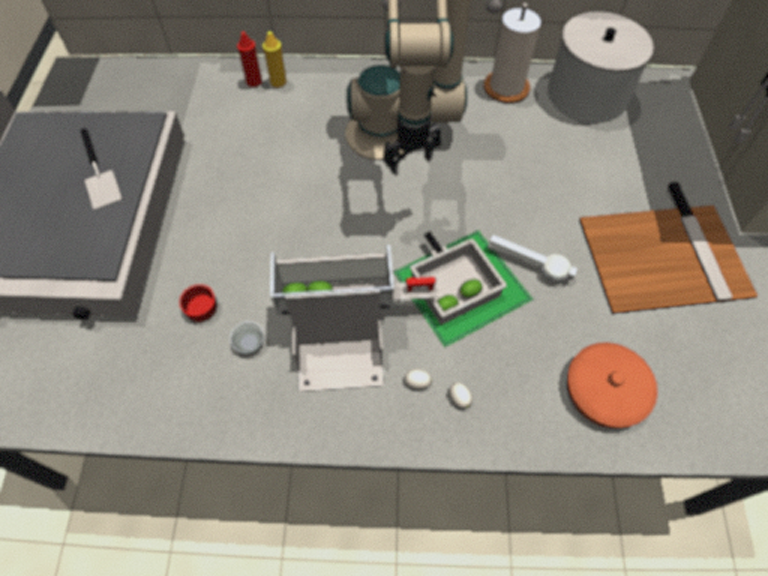

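View pics/top12.png

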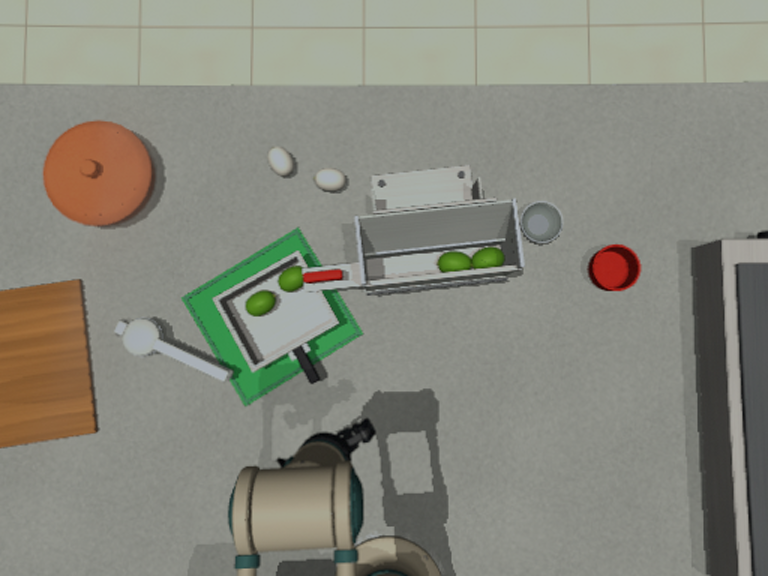

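```bash
python3 -c "
from plant import order;print(order.sign_off())"
```

```text
the job is handed in; nothing more can be done
None
```

The job is handed in: two limes are in the pan on the green mat, the other two are in the hopper behind the shut gate, and the clock read about 30 s of the 69 s allowed.

I slid the pan by its handle under the dropping end. I then drew the gate out about 128 mm from where it stood (about 6 mm open), to roughly 0.134 m. After that I pushed it back until it stopped moving and the force rose to about 10 N. Last, I slid the pan onto the mat, let go and backed the arm away.

- **Limes:** the last pictures show two limes in the pan and two in the hopper. None fell anywhere else.
- **Pan:** the whole body stands on the mat, with about 25 mm or more to spare on every side.
- **Gate:** its red grip sits about 6 mm further in than at the start, which matches fully shut.
- **Other things:** the squeezer, ramekin and pinch bowl look unmoved.
- **Pan position:** it ended about 14 mm short of my target, still well inside the mat.
- **Forces:** the highest reading at the wrist was about 27 N, while sliding the pan onto the mat. I only read forces at the end of each move, so a brief higher peak could have been missed.

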